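Reload the irrigation filter pot

TASK

Reload the filter pot of the watering line: lift the loose blue cap off the pot and set it flat into the yellow ring holder, with its spigot fully inside the ring; then stand every cartridge from the green cell tray upright on the floor of the pot, packed side by side. Last, lay the green retaining plate over them, fully home, flat and square in the pot's rectangular pocket. Leave the rockwool block, the carton of fittings and the timer where they are.

Things in the scene. Friction and masses are not known exactly. Their poses are not given: they have to be found in the camera images.
- pot: Fixed white and grey filter pot, 102 mm high, top 156 x 146 mm. Origin: centre of its underside. Round bore of 117 mm diameter on its axis: floor 6 mm, mouth (level ledge) 92 mm above the origin. Above the ledge a centred rectangular pocket, 140 (pot's x) x 130 mm (y), 10 mm deep. Up to 7 cartridges fit: one in the middle, six around it at 36 to 40 mm from the axis.
- cap_mid (a point): Loose blue dust cap, 48 mm high, 150 g. From below: spigot 112 mm dia x 10, flange 126 mm dia x 8, round white knob 30 mm dia x 30 to hold it by. Point: on its axis 24 mm above its underside; z up. At the start it closes the pot, flange on the ledge, spigot in the bore.
- holder: Fixed yellow ring on the bench for the cap: outer dia 128 mm, inner dia 117 mm, rim 14 mm above the bench, flat feet. Origin: centre of its underside. With the cap home its spigot is inside the ring, its flange lies on the rim and cap_mid is 28 mm above the bench.
- plate_mid (a point): Loose green plate, 200 to 420 g: 136 (x) x 126 (y) x 8 mm, with an upright black bar handle on its centre, 64 mm along x, 14 mm thick along y, reaching 8 to 38 mm above the underside. Point: centre, 19 mm above the underside; z up. Starts flat on the bench. Home in the pocket (2 mm play a side) its x lies along the pot's x, either way round, and plate_mid is 111 mm above the pot's origin.
- tray: Fixed green cell tray, 148 x 148 mm, walls 18 mm high, floor 4 mm thick, 3 x 3 square cells of 48 mm pitch. Origin: centre of its underside. The cartridges stand in its cells at the start.
- c0_mid (a point): Filter cartridge (seven alike, 5 to 7 present), 80 mm tall, 90 g: white ceramic body, 36 mm dia x 50 mm, rounded edges, orange band; on top of it an upright orange neck, 10 mm dia x 30 mm, to hold it by. Point: on its axis 40 mm above its underside; z up. Standing in the pot it is 46 mm above the pot's origin.
- c1_mid (a point): Filter cartridge (seven alike, 5 to 7 present), 80 mm tall, 90 g: white ceramic body, 36 mm dia x 50 mm, rounded edges, orange band; on top of it an upright orange neck, 10 mm dia x 30 mm, to hold it by. Point: on its axis 40 mm above its underside; z up. Standing in the pot it is 46 mm above the pot's origin.
- c2_mid (a point): Filter cartridge (seven alike, 5 to 7 present), 80 mm tall, 90 g: white ceramic body, 36 mm dia x 50 mm, rounded edges, orange band; on top of it an upright orange neck, 10 mm dia x 30 mm, to hold it by. Point: on its axis 40 mm above its underside; z up. Standing in the pot it is 46 mm above the pot's origin.
- c3_mid (a point): Filter cartridge (seven alike, 5 to 7 present), 80 mm tall, 90 g: white ceramic body, 36 mm dia x 50 mm, rounded edges, orange band; on top of it an upright orange neck, 10 mm dia x 30 mm, to hold it by. Point: on its axis 40 mm above its underside; z up. Standing in the pot it is 46 mm above the pot's origin.
- c4_mid (a point): Filter cartridge (seven alike, 5 to 7 present), 80 mm tall, 90 g: white ceramic body, 36 mm dia x 50 mm, rounded edges, orange band; on top of it an upright orange neck, 10 mm dia x 30 mm, to hold it by. Point: on its axis 40 mm above its underside; z up. Standing in the pot it is 46 mm above the pot's origin.
- c5_mid (a point): Filter cartridge (seven alike, 5 to 7 present), 80 mm tall, 90 g: white ceramic body, 36 mm dia x 50 mm, rounded edges, orange band; on top of it an upright orange neck, 10 mm dia x 30 mm, to hold it by. Point: on its axis 40 mm above its underside; z up. Standing in the pot it is 46 mm above the pot's origin.
- c6_mid (a point): Filter cartridge (seven alike, 5 to 7 present), 80 mm tall, 90 g: white ceramic body, 36 mm dia x 50 mm, rounded edges, orange band; on top of it an upright orange neck, 10 mm dia x 30 mm, to hold it by. Point: on its axis 40 mm above its underside; z up. Standing in the pot it is 46 mm above the pot's origin.
- wool: Bystander: tan rockwool block with two dark holes, 80 x 100 x 65 mm, loose on the bench. Origin: centre of its underside.
- fittings: Bystander: small open carton of pipe fittings, 90 x 120 x 50 mm, loose on the bench. Origin: centre of its underside.
- timer: Bystander: black round irrigation timer with a grey dial, 68 mm diameter, about 64 mm high, loose on the bench. Origin: centre of its underside.
Mind the look-alikes: they are no part of the job. There is more than one size of the holder; the one meant has the size given above. Of the things that look like the part that bears plate_mid, the larger one is meant.

How it is judged:
On the way, in this order (a step that is already met when the one before it is completed fails the run):
1. the cap lies flat in the yellow ring holder (horizontal distance between cap_mid and holder below 0.006 m and z of cap_mid in the frame of holder between 0.025 and 0.031 m and angle between cap_mid's own z axis and vertical below 0.04 rad), for 0.2 s.
2. all cartridges stand upright on the floor of the pot (horizontal distance between each of c0_mid, c1_mid, c2_mid, c3_mid, c4_mid, c5_mid, c6_mid and pot below 0.044 m and z of c0_mid in the frame of pot between 0.04 and 0.051 m and angle between each of c0_mid, c1_mid, c2_mid, c3_mid, c4_mid, c5_mid, c6_mid's own z axis and vertical below 0.08 rad and z of c1_mid in the frame of pot between 0.04 and 0.051 m and z of c2_mid in the frame of pot between 0.04 and 0.051 m and z of c3_mid in the frame of pot between 0.04 and 0.051 m and z of c4_mid in the frame of pot between 0.04 and 0.051 m and z of c5_mid in the frame of pot between 0.04 and 0.051 m and z of c6_mid in the frame of pot between 0.04 and 0.051 m), for 0.2 s.
3. the retaining plate lies flat and square in the pot's pocket (horizontal distance between plate_mid and pot below 0.006 m and z of plate_mid in the frame of pot between 0.1075 and 0.1135 m and angle between plate_mid's own z axis and vertical below 0.03 rad and angle between the x axis of plate_mid and the x axis of pot, either way round below 0.06 rad), for 0.2 s.
At the end, for the whole second after the job is handed in: Cap home in the ring (within 6 mm of centre, 0.04 rad of level, within 3 mm of seated height); every cartridge upright (0.08 rad) on the pot's floor in its bore; plate home in the pocket (6 mm of centre, 3.5 mm of seated height, level within 0.03, square within 0.06 rad) (all of step 1 and all of step 2 and all of step 3); the robot touches nothing.
It fails at once if the rockwool block is disturbed (moved more than 30 mm) (distance of wool from where it was at the start of the episode above 0.03 m).
It fails at once if the carton of fittings is disturbed (moved more than 30 mm) (distance of fittings from where it was at the start of the episode above 0.03 m).
It fails at once if the timer is disturbed (moved more than 30 mm) (distance of timer from where it was at the start of the episode above 0.03 m).
Of c0, c1, c2, c3, c4, c5, c6 only 5 to 7 are there at a start; the rules pass over those that are not, and their reading is None.
At some moment in a run one of plate, cap may be knocked a few centimetres aside while the robot is not near it.
It also fails if it takes over 210 s, if anything falls off the work surface, if the arm or the gripper's body presses on something with over 40 N, if the wrist force passes 120 N, or if a joint passes its speed limit or range.

ROBOT

A 6-joint arm with a two-finger parallel gripper is mounted at the origin on the work surface. World frame = base frame: x ahead of the robot, y to its left, z up, the work surface at z = 0. Lengths are in m, angles in rad, forces in N, time in s.
With the tool pointing down it reaches from about 0.375 to 0.975 m from the base axis. Payload 3.8 kg.
Tool frame: the origin (TCP) lies midway between the tips of the shut fingers; the grasp point (between the pads) lies 19 mm behind it; x points along the fingers, z is the direction in which the jaws open and shut, and the axes are right-handed (so a half turn about x gives the same grasp; the last joint's range is limited). The gripper opens to 85 mm and grips with 20 to 120 N. Pads are 22 mm wide; open, the fingers measure 114 mm over their backs; the gripper's body (76 mm by 85 mm) begins 54 mm behind the grasp point. The pads swing forward as they close: fully open they stand 13 mm farther back than shut.
Start: joints at [1.179, 0.264, 1.604, -0, 1.274, -0.037], TCP at [0.234, 0.633, 0.231] pointing down, gripper open.
Joint ranges: [-2.63, 2.63], [-0.94, 2.18], [0.31, 2.57], [-1.31, 4.45], [0, 2.66], [-2.55, 2.55]. Speed limits (rad/s): [2.57, 2.57, 3.14, 3.14, 3.14, 3.14].

INTERFACE

Orientations are given as a unit quaternion [x, y, z, w].
In Python, from workcell import r gives the robot as it stands. The module is installed in compiled form; this text tells all that it offers.
- The arm moves only by the tool apply_moves, never from a script. Its argument "rows" is a list of rows, each an object with "angular": the turn, a rotation vector about the world's x, y, z in rad, a list of three; "offset": the shift along the world's x, y, z in m, a list of three; "claw": the opening, from 0 (shut) to 1 (fully open). In form: [{"angular": [ax, ay, az], "offset": [x, y, z], "claw": claw}, ...]. A call has exactly 10 rows; each row is the pose to reach, as a shift and turn from the pose measured when the call began; what a row does not reach only later rows make up. A row lasts 1/8 s, in which the tool goes at most 62.5 mm and 10.7 degrees, less where a joint would pass 70% of its speed; a pose out of reach is approached as far as the arm can. A call with a gripper value outside its range is refused whole. The fingers move at their own pace and stop on an object; "force" is the grip in N (left out, the last holds). Time passes only in rows, so rows that repeat a pose let the fingers close, or fill a call up. It gives the time, the measured TCP pose, the force and the opening at its end, in the units of the state.
- r.get_obs(): the state, without advancing time (a new reading comes with each control period).
- r.capture(name): name is "side" or "top"; returns a dict with "frame" (420x560x3 uint8, red, green, blue), "z_map" (420x560 float32, m along the optical axis (not along the pixel's ray), 0 where there is no reading), "fovy" (degrees; the focal length in pixels is half the picture's height over the tangent of half this angle, whatever the lens; pixels are square), "cx", "cy" (the principal point, pixels), "T" (4x4, takes a point from camera to world coordinates). Camera axes: x right, y down, z forward; pixel columns grow to the right and rows downward; lengths in m; the calibration is good to about 2 mm. A picture is of the moment at which its call begins.
- r.job_done(): hands the job in, once; it reports no verdict.
The state is a dict: "time_s": time; "q": joint angles; "dq": joint speeds; "joint_efforts": joint torques, N m; "position": TCP position; "orientation": TCP orientation; "ft_force": force on the tool from outside, world axes, zero at the start; "torque": the same for the moment, N m; "opening": finger opening in m.
Only numpy, scipy, OpenCV 4.12 (cv2) and the standard library are available. Lean on these libraries where they do the work, as an engineer would, in place of code of your own. Each camera call takes 0.05 s, during which the arm holds its last target.

## Working session

There is one attempt and no reset: what is moved stays moved. The work goes in short steps, Python scripts to look and compute and a tool call to move; the robot and the scene stay as the last step left them, time stands still between calls to the robot, and variables do not carry over. Pictures are saved under pics/ and viewed, and the job is handed in when it is done.

Besides the shell and the picture viewer there is one more tool, called after ">>>" by a JSON object that holds its "fn" and its "kwargs". apply_moves: Moves the arm, as the interface text tells. Its arguments: {"type":"object","properties":{"rows":{"type":"array"},"force":{"type":"number"}},"required":["rows"]}

```bash
mkdir -p pics; cat > h.py <<'E'
import numpy as np, cv2
from workcell import r
def cap(n,save=None):
    d=r.capture(n)
    if save: cv2.imwrite(f'pics/{save}.png',d['frame'][:,:,::-1])
    return d
def K(d):
    return 210/np.tan(np.radians(d['fovy'])/2)
def pts(d):
    f=K(d);z=d['z_map'];v,u=np.mgrid[:420,:560]
    P=np.stack([(u-d['cx'])/f*z,(v-d['cy'])/f*z,z],-1)
    return P@d['T'][:3,:3].T+d['T'][:3,3]
def ray(d,u,v,h):
    f=K(d);D=d['T'][:3,:3]@np.array([(u-d['cx'])/f,(v-d['cy'])/f,1]);o=d['T'][:3,3]
    return o+D*(h-o[2])/D[2]
def proj(d,p):
    f=K(d);c=d['T'][:3,:3].T@(np.array(p)-d['T'][:3,3])
    return c[0]/c[2]*f+d['cx'],c[1]/c[2]*f+d['cy']
E
python3 - <<'E'
from h import *
for n in('top','side'):
    d=cap(n,n+'0');print(n,d['fovy'],d['cx'],d['cy'],d['T'].round(3).tolist())
o=r.get_obs();print({k:np.round(v,3) for k,v in o.items()})
E
```

```text
top 46.393085639476915 278.29101865232656 208.46838458382462 [[0.015, -0.982, 0.19, 0.342], [-0.999, -0.02, -0.026, 0.033], [0.03, -0.189, -0.981, 1.188], [0.0, 0.0, 0.0, 1.0]]
side 53.05517117100428 278.3798224234253 208.4664672700572 [[-0.977, -0.125, 0.172, 0.377], [-0.212, 0.65, -0.73, 0.705], [-0.02, -0.75, -0.662, 0.702], [0.0, 0.0, 0.0, 1.0]]
{'time_s': np.float64(0.1), 'q': array([ 1.179,  0.265,  1.605, -0.   ,  1.274, -0.037]), 'dq': array([ 0.001,  0.001, -0.004,  0.001, -0.   , -0.001]), 'joint_efforts': array([ 0.0000e+00, -5.1670e+01, -3.6859e+01, -0.0000e+00,  6.0000e-03,
        0.0000e+00]), 'position': array([0.234, 0.632, 0.23 ]), 'orientation': array([-0.404,  0.581,  0.404,  0.58 ]), 'ft_force': array([-0.052, -0.5  ,  0.51 ]), 'torque': array([0.052, 0.024, 0.004]), 'opening': np.float64(0.086)}
```

View pics/top0.png

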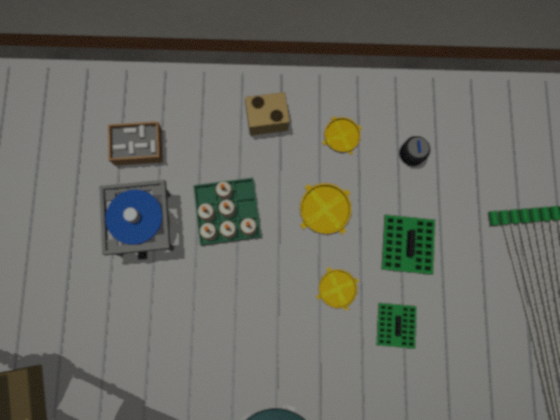

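View pics/side0.png

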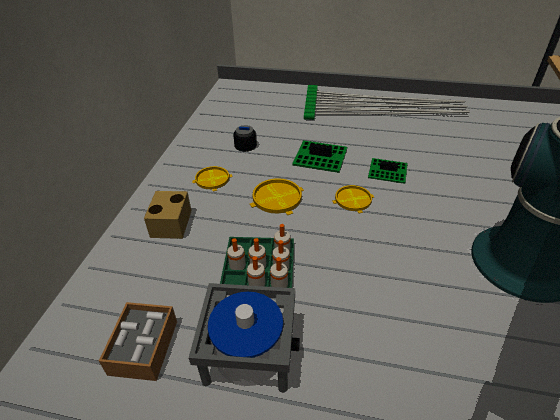

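The top view shows three yellow rings at (342,135), (325,209) and (338,289). The middle one is clearly the largest. There are two green plates at (409,244) and (397,326), and the first is larger. The pot with its cap is at (136,218), and the tray at (227,211) appears to hold 6 cartridges. Next I'll enlarge the view to confirm and measure.

```bash
cat > m.py <<'E'
from h import *
d=cap('top');s=cap('side')
np.set_printoptions(suppress=True,precision=4)
def mask(d,lo,hi):
    return cv2.inRange(cv2.cvtColor(d['frame'],cv2.COLOR_RGB2HSV),lo,hi)
def comps(m,amin=60):
    n,l,st,c=cv2.connectedComponentsWithStats(m)
    return [(i,st[i],c[i],l==i) for i in range(1,n) if st[i][4]>amin]
if __name__=='__main__':
    P=pts(d);Q=pts(s)
    print('bench z top',[P[v,u] for u,v in((270,300),(450,200),(200,300))])
    print('bench z side',[Q[v,u] for u,v in((400,250),(250,230))])
    for nm,lo,hi in(('yel',(22,150,80),(33,255,255)),('blue',(100,150,60),(125,255,255)),('orange',(5,150,80),(17,255,255)),('green',(45,100,40),(85,255,255))):
        for D,PP,cn in((d,P,'top'),(s,Q,'side')):
            for i,st,c,m in comps(mask(D,lo,hi),12 if nm=='orange' else 60):
                p=PP[m];print(nm,cn,c.round(1),st[4],'z med/max',np.median(p[:,2]).round(4),np.percentile(p[:,2],95).round(4),'bbox x',np.percentile(p[:,0],[1,99]),'y',np.percentile(p[:,1],[1,99]))
    im=d['frame'][:,:,::-1]
    cv2.imwrite('pics/c1.png',cv2.resize(im[160:270,90:270],None,fx=4,fy=4,interpolation=cv2.INTER_CUBIC))
    cv2.imwrite('pics/c2.png',cv2.resize(im[110:355,290:445],None,fx=2.4,fy=2.4,interpolation=cv2.INTER_CUBIC))
E
python3 m.py
```

```text
bench z top [array([ 0.3488,  0.0173, -0.0019]), array([ 0.601 , -0.4281,  0.003 ]), array([0.3463, 0.1829, 0.0041])]
bench z side [array([ 0.2607,  0.0152, -0.0019]), array([ 0.61  ,  0.0194, -0.0004])]
yel top [341.9 134.5] 987 z med/max 0.0028 0.0112 bbox x [0.72  0.808] y [-0.2011 -0.1137]
yel top [325.3 208.4] 2070 z med/max 0.0033 0.0155 bbox x [0.5128 0.631 ] y [-0.1724 -0.0555]
yel top [337.4 288.3] 1173 z med/max 0.0028 0.011 bbox x [0.335  0.4218] y [-0.1864 -0.0988]
yel side [211.3 176.9] 515 z med/max 0.0018 0.0111 bbox x [0.7207 0.8127] y [-0.2011 -0.1092]
yel side [277.  194.8] 1166 z med/max 0.0025 0.0144 bbox x [0.5131 0.6331] y [-0.1737 -0.0492]
yel side [353.1 197.6] 680 z med/max 0.0019 0.0106 bbox x [0.3348 0.4258] y [-0.1871 -0.0945]
blue top [133.7 216.9] 2100 z med/max 0.1006 0.104 bbox x [0.469  0.5845] y [0.2685 0.386 ]
blue side [244.9 324.8] 3461 z med/max 0.1004 0.1021 bbox x [0.4675 0.5861] y [0.2708 0.3901]
orange side [281.3 229.8] 44 z med/max 0.0728 0.0849 bbox x [0.5162 0.5238] y [0.0697 0.0813]
orange side [234.2 244. ] 46 z med/max 0.0728 0.0854 bb
[... 1315 characters left out ...]
x x [0.2472 0.3416] y [-0.3265 -0.2371]
green side [310.3 101.4] 343 z med/max 0.0188 0.0231 bbox x [0.5392 0.5919] y [-0.7376 -0.515 ]
green side [319.6 157.2] 740 z med/max 0.0075 0.01 bbox x [0.4207 0.558 ] y [-0.3811 -0.2488]
green side [387.4 171.2] 460 z med/max 0.0055 0.0078 bbox x [0.2461 0.3453] y [-0.3278 -0.2328]
green side [243.  243.5] 152 z med/max 0.0132 0.0194 bbox x [0.5873 0.6434] y [0.0594 0.116 ]
green side [267.7 252.7] 180 z med/max 0.0138 0.0187 bbox x [0.5308 0.5765] y [0.0536 0.1582]
green side [233.9 275.5] 321 z med/max 0.0054 0.0186 bbox x [0.5748 0.6352] y [0.1253 0.1975]
green side [290.6 274.8] 65 z med/max 0.0177 0.0195 bbox x [0.4793 0.4939] y [0.1126 0.1816]
```

View pics/c1.png

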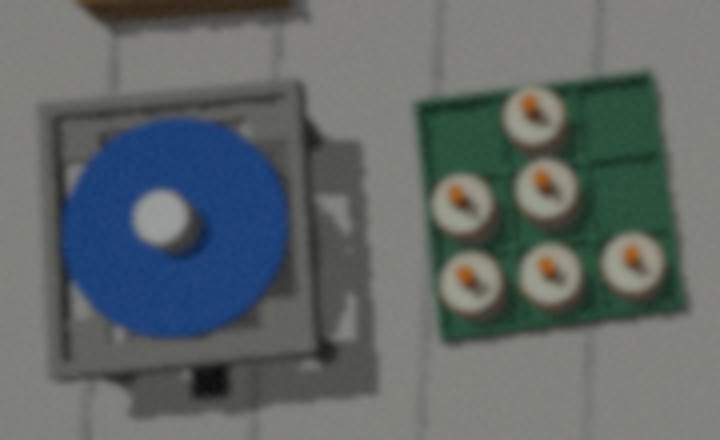

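View pics/c2.png

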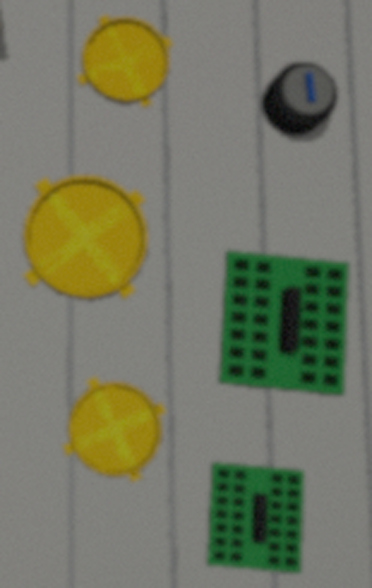

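The crops confirm it. The large ring is about 118 mm across, against roughly 95 mm for the others. The larger plate is about 136x126 mm. The tray holds six cartridges. Now for precise poses from both views.

```bash
cat > m2.py <<'E'
from m import *
def rays(D,uv,h): return np.array([ray(D,u,v,h)[:2] for u,v in uv])
def hull(m): 
    c=max(cv2.findContours(m,cv2.RETR_EXTERNAL,cv2.CHAIN_APPROX_NONE)[0],key=cv2.contourArea); return c[:,0,:]
def circ(p):
    A=np.c_[2*p,np.ones(len(p))];x=np.linalg.lstsq(A,(p**2).sum(1),rcond=None)[0]
    return x[:2],np.sqrt(x[2]+x[0]**2+x[1]**2)
def rect(p):
    (c,wh,a)=cv2.minAreaRect((p*1000).astype(np.float32)); return np.array(c).round(1),np.array(wh).round(1),round(a,1)
if __name__=='__main__':
  for cn,D in(('top',d),('side',s)):
    P=pts(D)
    Y=max(comps(mask(D,(22,150,80),(33,255,255))),key=lambda t:t[1][4])
    h=hull((Y[3]*255).astype(np.uint8)); 
    # depth-based rim points
    m=Y[3]&(P[...,2]>0.010)
    p=P[m][:,:2];print(cn,'ring rim depth',circ(p))
    p=rays(D,h,0.008);c,rr=circ(p)
    for _ in range(6):
        e=np.abs(np.hypot(*(p-c).T)-rr)<0.003;c,rr=circ(p[e])
    print(' ring contour',c,rr)
    B=max(comps(mask(D,(100,150,60),(125,255,255))),key=lambda t:t[1][4])
    p=rays(D,hull((B[3]*255).astype(np.uint8)),0.100);c,rr=circ(p)
    for _ in range(6):
        e=np.abs(np.hypot(*(p-c).T)-rr)<0.003;c,rr=circ(p[e])
    print(' cap flange',c,rr)
    m=(np.abs(P[...,2]-0.130)<0.005)&(np.hypot(P[...,0]-c[0],P[...,1]-c[1])<0.03)
    p=rays(D,hull((m*255).astype(np.uint8)),0.130);print(' knob',circ(p), P[m][:,2].mean())
    m=(P[...,2]>0.094)&(P[...,2]<0.110)&(np.hypot(P[...,0]-c[0],P[...,1]-c[1])<0.13)
    m=cv2.morphologyEx((m*255).astype(np.uint8),cv2.MORPH_OPEN,np.ones((3,3)))
    cv2.imwrite(f'pics/potm_{cn}.png',m)
    print(' pot rim',rect(rays(D,hull(m),0.102)))
    G=[g for g in comps(mask(D,(45,100,40),(85,255,255)),300) if np.hypot(*(ray(D,*g[2],0)[:2]-[0.487,-0.316]))<0.03][0]
    print(' plate',rect(rays(D,hull((G[3]*255).astype(np.uint8)),0.008)))
    m=(P[...,2]>0.025)&(np.hypot(P[...,0]-.487,P[...,1]+.316)<0.06)
    p=rays(D,hull((m*255).astype(np.uint8)),0.038);print(' handle',rect(p))
    m=(P[...,2]>0.070)&(P[...,2]<.1)&(P[...,0]>.47)&(P[...,0]<.64)&(P[...,1]>0.05)&(P[...,1]<.21)
    for i,st,cc,mm in comps((m*255).astype(np.uint8),3): 
        q=P[mm]; t=q[q[:,2]>q[:,2].max()-0.008].mean(0)
        print(' neck',cc.round(1),st[4],t)
    m=mask(D,(45,100,40),(85,255,255))
    for z in (0.018,):
        mm=((np.abs(P[...,2]-z)<0.004)&(m>0)&(P[...,1]>0.03)&(P[...,1]<.22)).astype(np.uint8)*255
        print(' tray',rect(P[mm>0][:,:2]))
    # bystanders
E
python3 m2.py
```

```text
top ring rim depth (array([ 0.5094, -0.071 ]), np.float64(0.09972306282295079))
 ring contour [ 0.5731 -0.1149] 0.061471476293731515
 cap flange [0.5274 0.3271] 0.06025209320176744
 knob (array([0.5274, 0.3263]), np.float64(0.014055944833591962)) 0.13028476020311378
 pot rim (array([527.3, 326. ]), array([156.9, 147.3]), 7.0)
 plate (array([ 488.4, -317.4]), array([123. , 133.8]), 85.3)
 handle (array([ 487.8, -316. ]), array([17.9, 65.6]), 84.9)
 neck [222.2 186. ] 21 [0.6062 0.1337 0.0854]
 neck [225.5 204.6] 19 [0.5629 0.125  0.0847]
 neck [204.  208.4] 21 [0.5523 0.1732 0.0843]
 neck [247.5 223.5] 20 [0.5196 0.0725 0.0846]
 neck [226.6 226.3] 19 [0.5119 0.1201 0.0855]
 neck [206.  228.4] 21 [0.5063 0.1668 0.0841]
 tray (array([559.2, 126.2]), array([143.8, 141.1]), 8.6)
side ring rim depth (array([0.4689, 0.2436]), np.float64(0.37358585528994864))
 ring contour [ 0.5754 -0.1182] 0.0631271039583027
 cap flange [0.5279 0.3294] 0.06176112126056042
 knob (array([0.5272, 0.3307]), np.float64(0.014781086375875755)) 0.1298566851035369
 pot rim (array([527.5, 330.1]), array([156.4, 150.6]), 7.0)
 plate (array([ 489.6, -311. ]), array([134.6, 135. ]), 85.2)
 handle (array([ 488.3, -305.2]), array([32.5, 65.5]), 84.9)
 neck [281.5 227.3] 30 [0.5196 0.0761 0.0825]
 neck [234.1 241.8] 36 [0.6063 0.1371 0.0826]
 neck [256.  241.9] 40 [0.5623 0.1278 0.0826]
 neck [280.1 243.9] 39 [0.5125 0.1237 0.083 ]
 neck [254.7 259.9] 39 [0.5522 0.1766 0.0827]
 neck [278.  260.7] 38 [0.5067 0.1702 0.0841]
 tray (array([333.1,  91.5]), array([612.3, 137.5]), 7.8)
```

```bash
cat >> h.py <<'E'
from scipy.spatial.transform import Rotation as R
np.set_printoptions(suppress=True,precision=4)
def st():
    o=r.get_obs();M=R.from_quat(o['orientation']).as_matrix()
    z=M[:,2];x=M[:,0]
    print('t',round(float(o['time_s']),2),'pos',np.round(o['position'],4),'x',x.round(3),'jaw',z.round(3),'jawdeg',round(float(np.degrees(np.arctan2(z[1],z[0]))),2),'q',np.round(o['q'],2),'F',np.round(o['ft_force'],1),'T',np.round(o['torque'],2),'op',round(float(o['opening']),4))
    return o
E
python3 -c "
from h import *
st()"
```

```text
t 0.3 pos [0.2344 0.6327 0.2308] x [-0.    -0.001 -1.   ] jaw [ 0.347  0.938 -0.001] jawdeg 69.67 q [ 1.18  0.26  1.6  -0.    1.27 -0.04] F [ 0.5 -0.9 -0.2] T [-0.04 -0.02  0.  ] op 0.0853
```

>>> {"fn": "apply_moves", "kwargs": {"rows": [{"angular": [0, 0, 0.355], "offset": [0.293, -0.3047, -0.04], "claw": 0.8}, {"angular": [0, 0, 0.355], "offset": [0.293, -0.3047, -0.04], "claw": 0.8}, {"angular": [0, 0, 0.355], "offset": [0.293, -0.3047, -0.04], "claw": 0.8}, {"angular": [0, 0, 0.355], "offset": [0.293, -0.3047, -0.04], "claw": 0.8}, {"angular": [0, 0, 0.355], "offset": [0.293, -0.3047, -0.04], "claw": 0.8}, {"angular": [0, 0, 0.355], "offset": [0.293, -0.3047, -0.04], "claw": 0.8}, {"angular": [0, 0, 0.355], "offset": [0.293, -0.3047, -0.04], "claw": 0.8}, {"angular": [0, 0, 0.355], "offset": [0.293, -0.3047, -0.04], "claw": 0.8}, {"angular": [0, 0, 0.355], "offset": [0.293, -0.3047, -0.08], "claw": 0.8}, {"angular": [0, 0, 0.355], "offset": [0.293, -0.3047, -0.08], "claw": 0.8}]}}

```text
time_s: 1.55
position: [0.5243, 0.327, 0.1473]
orientation: [-0.499, 0.503, 0.501, 0.497]
ft_force: [-1.4, -0.5, 0.1]
opening: 0.0683
```

```bash
python3 -c "
from h import *
st();cap('side','s1')"
```

```text
t 1.55 pos [0.5243 0.327  0.1473] x [-0.007 -0.004 -1.   ] jaw [-0.001  1.    -0.004] jawdeg 90.03 q [ 0.52  0.23  1.81 -0.    1.11 -1.05] F [-1.4 -0.5  0.1] T [-0.02  0.09 -0.04] op 0.0683
```

View pics/s1.png

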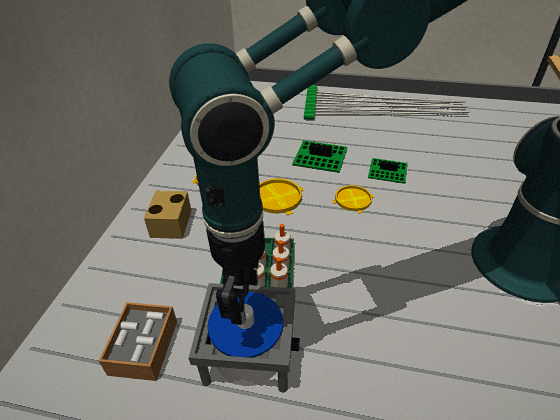

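The open fingers straddle the knob around (242,315). I'll descend and close.

>>> {"fn": "apply_moves", "kwargs": {"force": 30, "rows": [{"angular": [0, 0, 0], "offset": [0.003, 0.001, -0.02], "claw": 0.8}, {"angular": [0, 0, 0], "offset": [0.003, 0.001, -0.044], "claw": 0.8}, {"angular": [0, 0, 0], "offset": [0.003, 0.001, -0.044], "claw": 0.8}, {"angular": [0, 0, 0], "offset": [0.003, 0.001, -0.044], "claw": 0.8}, {"angular": [0, 0, 0], "offset": [0.003, 0.001, -0.044], "claw": 0.2}, {"angular": [0, 0, 0], "offset": [0.003, 0.001, -0.044], "claw": 0.2}, {"angular": [0, 0, 0], "offset": [0.003, 0.001, -0.044], "claw": 0.2}, {"angular": [0, 0, 0], "offset": [0.003, 0.001, -0.044], "claw": 0.2}, {"angular": [0, 0, 0], "offset": [0.003, 0.001, -0.044], "claw": 0.2}, {"angular": [0, 0, 0], "offset": [0.003, 0.001, -0.044], "claw": 0.2}]}}

```text
time_s: 2.85
position: [0.5292, 0.3285, 0.1065]
orientation: [-0.5, 0.501, 0.5, 0.498]
ft_force: [-0.5, -2.8, 5.8]
opening: 0.029
```

```bash
python3 -c "
from h import *
st()"
```

```text
t 2.85 pos [0.5292 0.3285 0.1065] x [-0.003 -0.003 -1.   ] jaw [-0.001  1.    -0.003] jawdeg 90.06 q [ 0.52  0.27  1.84 -0.    1.04 -1.05] F [-0.5 -2.8  5.8] T [-0.63  0.11  0.05] op 0.029
```

>>> {"fn": "apply_moves", "kwargs": {"force": 40, "rows": [{"angular": [0, 0, 0], "offset": [0, 0, 0.01], "claw": 0.2}, {"angular": [0, 0, 0], "offset": [0, 0, 0.03], "claw": 0.2}, {"angular": [0, 0, 0], "offset": [0, 0, 0.07], "claw": 0.2}, {"angular": [0, 0, 0], "offset": [0, 0, 0.11], "claw": 0.2}, {"angular": [0, 0, 0], "offset": [0, 0, 0.11], "claw": 0.2}, {"angular": [0, 0, 0], "offset": [0.01, -0.05, 0.11], "claw": 0.2}, {"angular": [0, 0, 0], "offset": [0.02, -0.11, 0.11], "claw": 0.2}, {"angular": [0, 0, 0], "offset": [0.03, -0.17, 0.11], "claw": 0.2}, {"angular": [0, 0, 0], "offset": [0.035, -0.23, 0.11], "claw": 0.2}, {"angular": [0, 0, 0], "offset": [0.04, -0.29, 0.11], "claw": 0.2}]}}

```text
time_s: 4.1
position: [0.5684, 0.0369, 0.2156]
orientation: [-0.5, 0.501, 0.501, 0.498]
ft_force: [1.0, -0.0, -2.4]
opening: 0.0288
```

>>> {"fn": "apply_moves", "kwargs": {"rows": [{"angular": [0, 0, 0], "offset": [0.005, -0.06, 0], "claw": 0.2}, {"angular": [0, 0, 0], "offset": [0.005, -0.12, 0], "claw": 0.2}, {"angular": [0, 0, 0], "offset": [0.005, -0.17, -0.03], "claw": 0.2}, {"angular": [0, 0, 0], "offset": [0.005, -0.17, -0.07], "claw": 0.2}, {"angular": [0, 0, 0], "offset": [0.005, -0.17, -0.1], "claw": 0.2}, {"angular": [0, 0, 0], "offset": [0.005, -0.17, -0.12], "claw": 0.2}, {"angular": [0, 0, 0], "offset": [0.005, -0.17, -0.12], "claw": 0.2}, {"angular": [0, 0, 0], "offset": [0.005, -0.17, -0.12], "claw": 0.2}, {"angular": [0, 0, 0], "offset": [0.005, -0.17, -0.12], "claw": 0.2}, {"angular": [0, 0, 0], "offset": [0.005, -0.17, -0.12], "claw": 0.2}]}}

```text
time_s: 5.35
position: [0.5744, -0.1332, 0.0969]
orientation: [0.501, -0.501, -0.5, -0.498]
ft_force: [0.3, 0.1, -0.9]
opening: 0.0287
```

```bash
python3 -c "
from h import *
st();cap('side','s2');cap('top','t2')"
```

```text
t 5.35 pos [ 0.5744 -0.1332  0.0969] x [-0.001 -0.003 -1.   ] jaw [-0.002  1.    -0.003] jawdeg 90.09 q [-0.27  0.22  1.92 -0.    1.   -1.84] F [ 0.3  0.1 -0.9] T [-0.01  0.03  0.05] op 0.0287
```

View pics/s2.png

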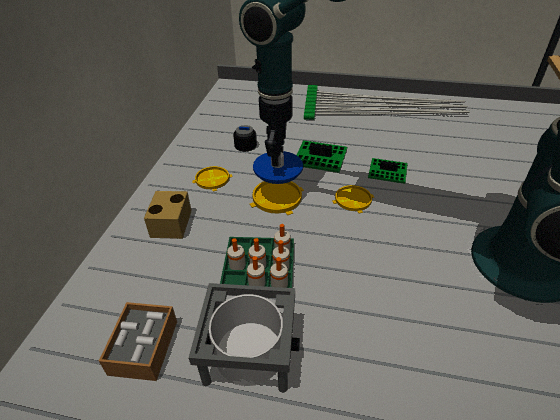

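View pics/t2.png

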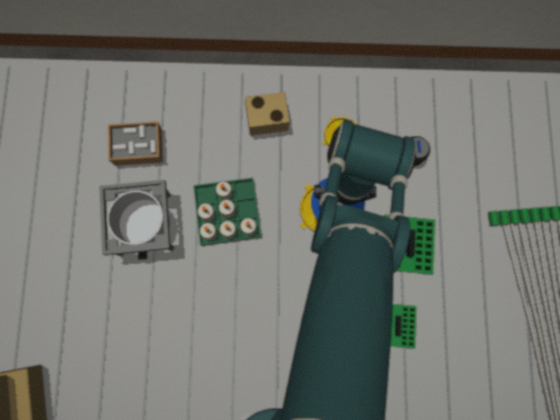

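The bore is now open, and the cap hangs level above and behind the ring in the side view, blue disc at (278,166) and ring at (277,195). I'll measure the cap relative to the ring using the same camera.

```bash
cat > rc.py <<'E'
from m2 import *
def fit(D,m,hz,r0,c0=None):
    p=rays(D,hull(m),hz);c,rr=(circ(p) if c0 is None else (np.array(c0),r0))
    for _ in range(15):
        # fixed radius LSQ on inliers
        v=p-c;n=np.hypot(*v.T);e=n-r0;k=np.abs(e)<0.004
        J=-(v[k]/n[k][:,None]);c=c-np.linalg.lstsq(J,e[k],rcond=None)[0]
    return c,k.sum(),len(k)
if __name__=='__main__':
    o=st();zt=o['position'][2]
    for cn,D in(('side',s),('top',d)):
        P=pts(D)
        B=max(comps(mask(D,(100,150,60),(125,255,255))),key=lambda t:t[1][4])
        z=np.median(P[B[3]][:,2])
        print(cn,'cap z',z,P[B[3]][:,2].std(), 'plane', np.linalg.lstsq(np.c_[P[B[3]][:,:2],np.ones(B[3].sum())],P[B[3]][:,2],rcond=None)[0])
        bm=(B[3]*255).astype(np.uint8);bm=cv2.morphologyEx(bm,cv2.MORPH_OPEN,np.ones((3,3)))
        print(' cap c',fit(D,bm,z-0.003,0.063,o['position'][:2]))
        Y=max(comps(mask(D,(22,150,80),(33,255,255))),key=lambda t:t[1][4])
        print(' ring',fit(D,(Y[3]*255).astype(np.uint8),0.008,0.064,[.574,-.116]))
E
python3 rc.py
```

```text
t 5.55 pos [ 0.5736 -0.1331  0.0959] x [-0.003 -0.003 -1.   ] jaw [-0.001  1.    -0.003] jawdeg 90.07 q [-0.27  0.22  1.92 -0.    1.   -1.84] F [-0.4 -0.5 -0.7] T [0.02 0.05 0.02] op 0.0285
side cap z 0.0893485713279572 0.04023933634486539 plane [-0.1429  0.5475  0.2371]
 cap c (array([ 0.5735, -0.1346]), np.int64(84), 162)
 ring (array([ 0.5746, -0.1178]), np.int64(82), 191)
top cap z 0.09070995293946482 0.10488770276822472 plane [-1.9034  5.4848  1.6157]
 cap c (array([ 0.5744, -0.138 ]), np.int64(23), 43)
 ring (array([ 0.5739, -0.118 ]), np.int64(45), 102)
```

>>> {"fn": "apply_moves", "kwargs": {"rows": [{"angular": [0, 0, 0], "offset": [0.001, 0.017, -0.01], "claw": 0.2}, {"angular": [0, 0, 0], "offset": [0.001, 0.017, -0.03], "claw": 0.2}, {"angular": [0, 0, 0], "offset": [0.001, 0.017, -0.045], "claw": 0.2}, {"angular": [0, 0, 0], "offset": [0.001, 0.017, -0.05], "claw": 0.2}, {"angular": [0, 0, 0], "offset": [0.001, 0.017, -0.05], "claw": 0.2}, {"angular": [0, 0, 0], "offset": [0.001, 0.017, -0.05], "claw": 0.2}, {"angular": [0, 0, 0], "offset": [0.001, 0.017, -0.05], "claw": 0.2}, {"angular": [0, 0, 0], "offset": [0.001, 0.017, -0.05], "claw": 0.2}, {"angular": [0, 0, 0], "offset": [0.001, 0.017, -0.05], "claw": 0.2}, {"angular": [0, 0, 0], "offset": [0.001, 0.017, -0.05], "claw": 0.2}]}}

```text
time_s: 6.8
position: [0.5747, -0.1162, 0.0461]
orientation: [-0.5, 0.501, 0.5, 0.498]
ft_force: [-0.2, 0.2, -1.0]
opening: 0.0284
```

```bash
python3 rc.py; python3 -c "
from h import *
d=cap('side');cv2.imwrite('pics/s3.png',cv2.resize(d['frame'][130:250,200:360,::-1],None,fx=4,fy=4))"
```

```text
t 6.9 pos [ 0.5746 -0.1161  0.046 ] x [-0.003 -0.003 -1.   ] jaw [-0.001  1.    -0.003] jawdeg 90.08 q [-0.24  0.28  1.95 -0.    0.91 -1.81] F [-0.1  0.7 -2.7] T [-0.06 -0.04 -0.01] op 0.0285
side cap z 0.03928872106941217 0.04335374220530748 plane [-0.1629  0.5963  0.1944]
 cap c (array([ 0.5748, -0.1175]), np.int64(90), 166)
 ring (array([ 0.574, -0.116]), np.int64(0), 116)
top cap z 0.04052173717415575 0.1109063446197009 plane [-2.1665  6.9341  1.7005]
 cap c (array([ 0.575 , -0.1207]), np.int64(17), 33)
 ring (array([ 0.574, -0.116]), np.int64(0), 89)
```

View pics/s3.png

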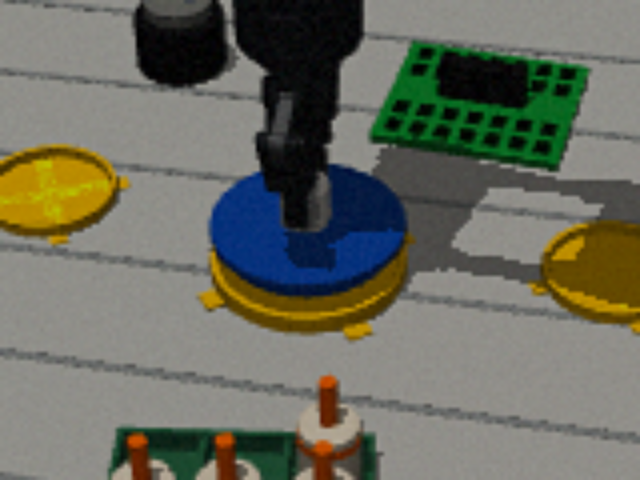

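The cap sits centred over the ring. I'll lower it gently.

>>> {"fn": "apply_moves", "kwargs": {"rows": [{"angular": [0, 0, 0], "offset": [0, 0, -0.004], "claw": 0.2}, {"angular": [0, 0, 0], "offset": [0, 0, -0.008], "claw": 0.2}, {"angular": [0, 0, 0], "offset": [0, 0, -0.012], "claw": 0.2}, {"angular": [0, 0, 0], "offset": [0, 0, -0.015], "claw": 0.2}, {"angular": [0, 0, 0], "offset": [0, 0, -0.017], "claw": 0.2}, {"angular": [0, 0, 0], "offset": [0, 0, -0.018], "claw": 0.2}, {"angular": [0, 0, 0], "offset": [0, 0, -0.018], "claw": 0.2}, {"angular": [0, 0, 0], "offset": [0, 0, -0.018], "claw": 0.2}, {"angular": [0, 0, 0], "offset": [0, 0, -0.018], "claw": 0.2}, {"angular": [0, 0, 0], "offset": [0, 0, -0.018], "claw": 0.2}]}}

```text
time_s: 8.2
position: [0.5743, -0.1157, 0.0286]
orientation: [-0.5, 0.501, 0.501, 0.498]
ft_force: [-2.8, 3.0, 5.1]
opening: 0.029
```

```bash
python3 rc.py; python3 -c "
from h import *
d=cap('side');cv2.imwrite('pics/s4.png',cv2.resize(d['frame'][130:250,200:360,::-1],None,fx=4,fy=4))"
```

```text
t 8.3 pos [ 0.5743 -0.1157  0.0286] x [-0.004 -0.002 -1.   ] jaw [-0.001  1.    -0.002] jawdeg 90.07 q [-0.24  0.3   1.96 -0.    0.88 -1.81] F [-3.1  2.4  5.7] T [0.58 0.47 0.01] op 0.0286
side cap z 0.0218709560014404 0.04949274799812135 plane [-0.1775  0.6416  0.1892]
 cap c (array([ 0.5745, -0.116 ]), np.int64(92), 146)
 ring (array([ 0.574, -0.116]), np.int64(0), 110)
top cap z 0.023419840931349523 0.12932790155761154 plane [-2.3296  6.5133  1.7504]
 cap c (array([ 0.5729, -0.1215]), np.int64(19), 34)
 ring (array([ 0.574, -0.116]), np.int64(0), 93)
```

View pics/s4.png

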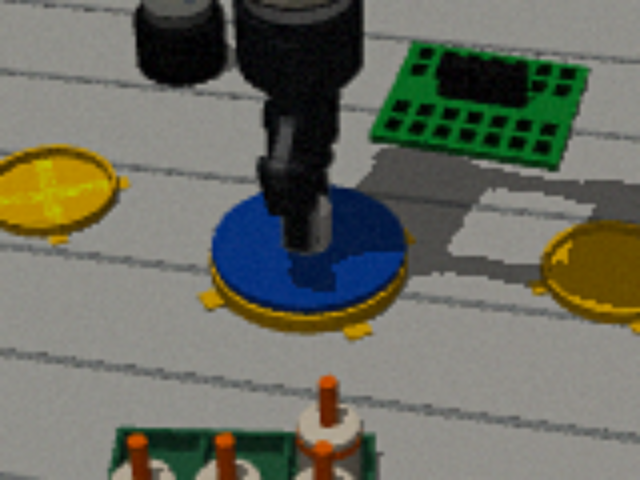

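The cap is home: flange top measures 22 mm and it is level. Releasing now.

>>> {"fn": "apply_moves", "kwargs": {"rows": [{"angular": [0, 0, 0], "offset": [0, 0, 0], "claw": 0.6}, {"angular": [0, 0, 0], "offset": [0, 0, 0], "claw": 0.6}, {"angular": [0, 0, 0], "offset": [0, 0, 0.01], "claw": 0.6}, {"angular": [0, 0, 0], "offset": [0, 0, 0.06], "claw": 0.6}, {"angular": [0, 0, 0], "offset": [0, 0, 0.12], "claw": 0.4}, {"angular": [0, 0, 0], "offset": [-0.02, 0.06, 0.12], "claw": 0.4}, {"angular": [0, 0, 0], "offset": [-0.04, 0.12, 0.12], "claw": 0.4}, {"angular": [0, 0, 0], "offset": [-0.0545, 0.18, 0.11], "claw": 0.4}, {"angular": [0, 0, 0], "offset": [-0.0545, 0.1895, 0.1], "claw": 0.4}, {"angular": [0, 0, 0], "offset": [-0.0545, 0.1895, 0.08], "claw": 0.4}]}}

```text
time_s: 9.6
position: [0.5211, 0.0746, 0.1097]
orientation: [0.501, -0.5, -0.5, -0.498]
ft_force: [-0.3, -0.6, -0.9]
opening: 0.034
```

```bash
cat > nk.py <<'E'
from m2 import *
o=st()
for cn,D in(('side',s),('top',d)):
    P=pts(D)
    m=mask(D,(3,130,60),(18,255,255))>0
    m&=(P[...,2]>0.070)&(P[...,2]<.097)&(P[...,0]>.4)&(P[...,0]<.68)&(P[...,1]>0.03)&(P[...,1]<.42)
    for i,t,cc,mm in comps((m*255).astype(np.uint8),4):
        q=P[mm]; print(cn,cc.round(1),t[4],q[q[:,2]>q[:,2].max()-0.008].mean(0))
E
python3 rc.py;python3 nk.py; python3 -c "
from h import *
d=cap('side','s5')"
```

```text
t 9.7 pos [0.5183 0.0733 0.1067] x [-0.008 -0.003 -1.   ] jaw [-0.002  1.    -0.003] jawdeg 90.1 q [ 0.09  0.1   2.04 -0.    1.01 -1.48] F [-1.2 -0.5  0.3] T [ 0.    0.02 -0.  ] op 0.034
side cap z 0.02185145939259514 0.019617071611769902 plane [-0.3277  0.2734  0.2507]
 cap c (array([0.5183, 0.0733]), np.int64(0), 66)
 ring (array([ 0.574, -0.116]), np.int64(0), 125)
top cap z 0.022861931138204117 0.07562698212780616 plane [-0.8687  0.57    0.5883]
 cap c (array([0.5183, 0.0733]), np.int64(0), 135)
 ring (array([ 0.574, -0.116]), np.int64(0), 118)
t 9.8 pos [0.52   0.073  0.1086] x [-0.005 -0.003 -1.   ] jaw [-0.001  1.    -0.003] jawdeg 90.03 q [ 0.09  0.1   2.04 -0.    1.01 -1.48] F [ 0.6 -0.2 -0.3] T [ 0.02 -0.04  0.03] op 0.0345
side [281.5 227.6] 25 [0.5193 0.0772 0.0831]
side [234.2 241.9] 37 [0.6061 0.1369 0.0833]
side [255.9 241.7] 36 [0.5625 0.1281 0.0834]
side [280.1 243.9] 37 [0.5127 0.1239 0.0826]
side [254.8 260. ] 40 [0.5522 0.1769 0.0832]
side [278.1 260.7] 38 [0.5067 0.1698 0.0829]
top [226.5 226.3] 13 [0.5113 0.1202 0.0848]
```

View pics/s5.png

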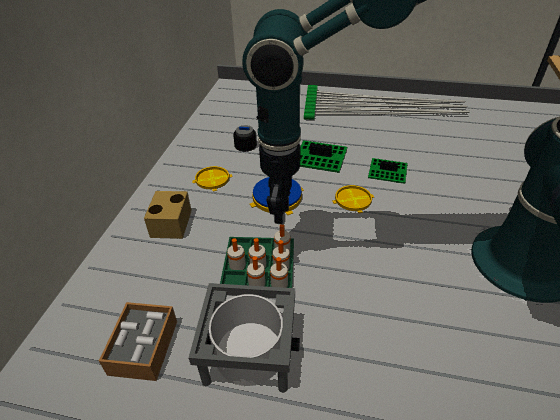

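The cap stays in its ring. The fingers are above the neck of the right-hand cartridge (281,228), so I'll descend and grip.

>>> {"fn": "apply_moves", "kwargs": {"force": 30, "rows": [{"angular": [0, 0, 0], "offset": [0, 0.001, -0.02], "claw": 0.4}, {"angular": [0, 0, 0], "offset": [0, 0.001, -0.04], "claw": 0.4}, {"angular": [0, 0, 0], "offset": [0, 0.001, -0.05], "claw": 0.4}, {"angular": [0, 0, 0], "offset": [0, 0.001, -0.05], "claw": 0}, {"angular": [0, 0, 0], "offset": [0, 0.001, -0.05], "claw": 0}, {"angular": [0, 0, 0], "offset": [0, 0.001, -0.05], "claw": 0}, {"angular": [0, 0, 0], "offset": [0, 0.001, -0.05], "claw": 0}, {"angular": [0, 0, 0], "offset": [0, 0.001, -0.05], "claw": 0}, {"angular": [0, 0, 0], "offset": [0, 0.001, -0.05], "claw": 0}, {"angular": [0, 0, 0], "offset": [0, 0.001, -0.02], "claw": 0}]}}

```text
time_s: 11.1
position: [0.5178, 0.0738, 0.0868]
orientation: [-0.498, 0.503, 0.502, 0.497]
ft_force: [-0.6, -0.7, -0.6]
opening: 0.0086
```

```bash
python3 nk.py; python3 -c "
from h import *
d=cap('side');cv2.imwrite('pics/s6.png',cv2.resize(d['frame'][180:400,180:320,::-1],None,fx=2.7,fy=2.7))
d=cap('top','t6')
"
```

```text
t 11.2 pos [0.523  0.0743 0.0919] x [ 0.002 -0.002 -1.   ] jaw [-0.     1.    -0.002] jawdeg 90.01 q [ 0.1   0.12  2.05 -0.    0.97 -1.47] F [ 0.5  0.2 -0.7] T [ 0.03 -0.02 -0.01] op 0.0086
side [281.  231.7] 46 [0.5187 0.0886 0.0793]
side [234.2 241.7] 35 [0.6064 0.1368 0.0826]
side [255.8 241.8] 35 [0.5626 0.1284 0.0827]
side [280.1 243.6] 37 [0.5126 0.1235 0.0831]
side [254.8 260.1] 41 [0.5526 0.1768 0.0826]
side [278.1 261. ] 41 [0.5067 0.1695 0.0833]
top [226.5 226.5] 12 [0.5109 0.1201 0.0845]
```

View pics/s6.png

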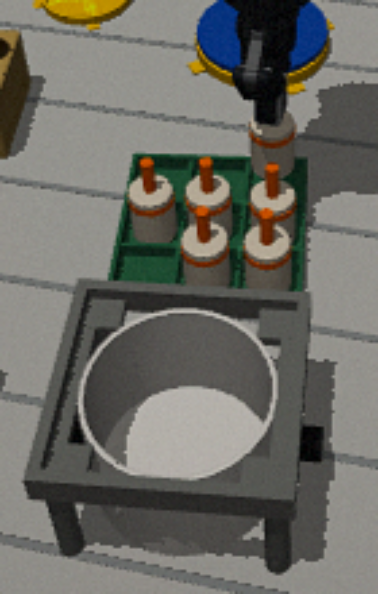

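The cartridge is held (opening 8.6 mm) and out of its cell. Carrying it over the pot to the slot at 0°.

>>> {"fn": "apply_moves", "kwargs": {"rows": [{"angular": [0, 0, 0], "offset": [0, 0, 0.05], "claw": 0}, {"angular": [0, 0, 0], "offset": [0, 0, 0.1], "claw": 0}, {"angular": [0, 0, 0], "offset": [0.01, 0.05, 0.1], "claw": 0}, {"angular": [0, 0, 0], "offset": [0.02, 0.105, 0.1], "claw": 0}, {"angular": [0, 0, 0], "offset": [0.03, 0.16, 0.1], "claw": 0}, {"angular": [0, 0, 0], "offset": [0.035, 0.21, 0.1], "claw": 0}, {"angular": [0, 0, 0], "offset": [0.042, 0.2535, 0.1], "claw": 0}, {"angular": [0, 0, 0], "offset": [0.042, 0.2535, 0.09], "claw": 0}, {"angular": [0, 0, 0], "offset": [0.042, 0.2535, 0.08], "claw": 0}, {"angular": [0, 0, 0], "offset": [0.042, 0.2535, 0.08], "claw": 0}]}}

```text
time_s: 12.55
position: [0.5615, 0.3256, 0.1667]
orientation: [-0.499, 0.503, 0.5, 0.497]
ft_force: [0.1, 0.4, -1.4]
opening: 0.0088
```

```bash
python3 -c "
from h import *
d=cap('side');cv2.imwrite('pics/s7.png',cv2.resize(d['frame'][220:400,160:320,::-1],None,fx=3,fy=3))
st()"
```

```text
t 12.6 pos [0.5622 0.3259 0.1678] x [-0.004 -0.004 -1.   ] jaw [ 0.001  1.    -0.004] jawdeg 89.94 q [ 0.49  0.26  1.72 -0.    1.16 -1.08] F [ 0.2 -0.4 -2.1] T [-0.04 -0.01  0.  ] op 0.0089
```

View pics/s7.png

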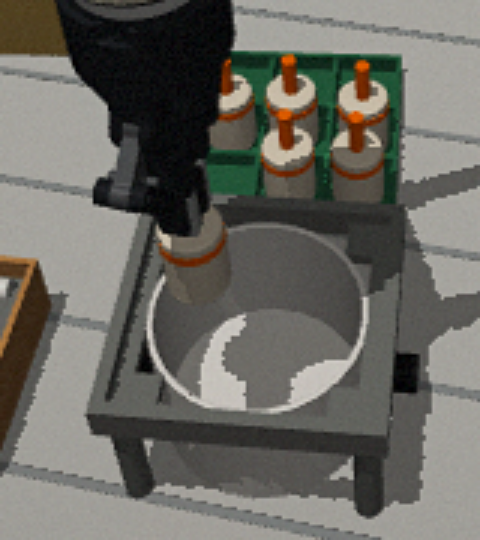

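The cartridge hangs at the +x side of the bore, clear of the wall. Lowering it.

>>> {"fn": "apply_moves", "kwargs": {"rows": [{"angular": [0, 0, 0], "offset": [0.0025, 0.001, -0.03], "claw": 0}, {"angular": [0, 0, 0], "offset": [0.0025, 0.001, -0.06], "claw": 0}, {"angular": [0, 0, 0], "offset": [0.0025, 0.001, -0.085], "claw": 0}, {"angular": [0, 0, 0], "offset": [0.0025, 0.001, -0.1], "claw": 0}, {"angular": [0, 0, 0], "offset": [0.0025, 0.001, -0.107], "claw": 0}, {"angular": [0, 0, 0], "offset": [0.0025, 0.001, -0.107], "claw": 0}, {"angular": [0, 0, 0], "offset": [0.0025, 0.001, -0.107], "claw": 0}, {"angular": [0, 0, 0], "offset": [0.0025, 0.001, -0.107], "claw": 0}, {"angular": [0, 0, 0], "offset": [0.0025, 0.001, -0.107], "claw": 0}, {"angular": [0, 0, 0], "offset": [0.0025, 0.001, -0.107], "claw": 0}]}}

```text
time_s: 13.85
position: [0.5652, 0.327, 0.0616]
orientation: [-0.5, 0.502, 0.5, 0.499]
ft_force: [0.4, -1.2, 4.1]
opening: 0.0089
```

```bash
python3 -c "
from h import *
d=cap('side');cv2.imwrite('pics/s8.png',cv2.resize(d['frame'][220:400,160:320,::-1],None,fx=3,fy=3))
st()"
```

```text
t 13.9 pos [0.5652 0.3271 0.0616] x [-0.003 -0.003 -1.   ] jaw [ 0.001  1.    -0.003] jawdeg 89.94 q [ 0.49  0.37  1.79 -0.    0.98 -1.08] F [-0.5 -1.1  3.4] T [-0.15  0.01  0.03] op 0.0086
```

View pics/s8.png

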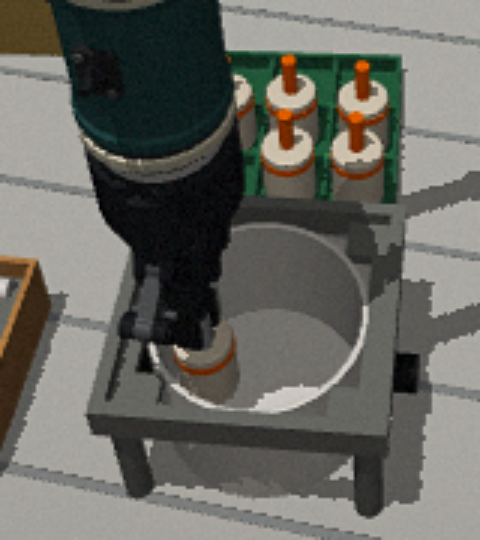

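It's standing on the floor (contact +4 N). Releasing, then going to the next cartridge (0.5065, 0.168) while turning -36°.

>>> {"fn": "apply_moves", "kwargs": {"rows": [{"angular": [0, 0, 0], "offset": [0, 0, 0], "claw": 0.3}, {"angular": [0, 0, 0], "offset": [0, 0, 0], "claw": 0.3}, {"angular": [0, 0, 0], "offset": [0, 0, 0.04], "claw": 0.3}, {"angular": [0, 0, 0], "offset": [0, 0, 0.09], "claw": 0.3}, {"angular": [0, 0, -0.16], "offset": [-0.02, -0.05, 0.09], "claw": 0.4}, {"angular": [0, 0, -0.32], "offset": [-0.04, -0.105, 0.09], "claw": 0.4}, {"angular": [0, 0, -0.48], "offset": [-0.0587, -0.1591, 0.085], "claw": 0.4}, {"angular": [0, 0, -0.628], "offset": [-0.0587, -0.1591, 0.055], "claw": 0.4}, {"angular": [0, 0, -0.628], "offset": [-0.0587, -0.1591, 0.045], "claw": 0.4}, {"angular": [0, 0, -0.628], "offset": [-0.0587, -0.1591, 0.045], "claw": 0.4}]}}

```text
time_s: 15.15
position: [0.5058, 0.1681, 0.1057]
orientation: [-0.321, 0.632, 0.322, 0.627]
ft_force: [-0.4, 0.3, -0.2]
opening: 0.034
```

```bash
python3 nk.py; python3 -c "
from h import *
d=cap('side');cv2.imwrite('pics/s9.png',cv2.resize(d['frame'][180:400,150:320,::-1],None,fx=2.7,fy=2.7))
"
```

```text
t 15.25 pos [0.5072 0.1687 0.1071] x [-0.004 -0.001 -1.   ] jaw [ 0.586  0.81  -0.003] jawdeg 54.1 q [ 0.27  0.11  2.02  0.    1.01 -0.67] F [ 1.4 -0.5  0.7] T [ 0.   -0.01  0.01] op 0.0342
side [234.1 241.9] 37 [0.6064 0.1372 0.083 ]
side [280.  244.2] 25 [0.5134 0.1245 0.0825]
side [254.8 260.1] 41 [0.5524 0.1768 0.0825]
side [278.  260.8] 39 [0.5069 0.1698 0.0828]
side [225.6 324.4] 53 [0.5636 0.3289 0.0854]
top [222.4 186.2] 9 [0.6058 0.1328 0.0847]
top [225.2 204.9] 10 [0.5614 0.1251 0.0844]
top [226.1 226.7] 9 [0.5104 0.1209 0.0852]
```

View pics/s9.png

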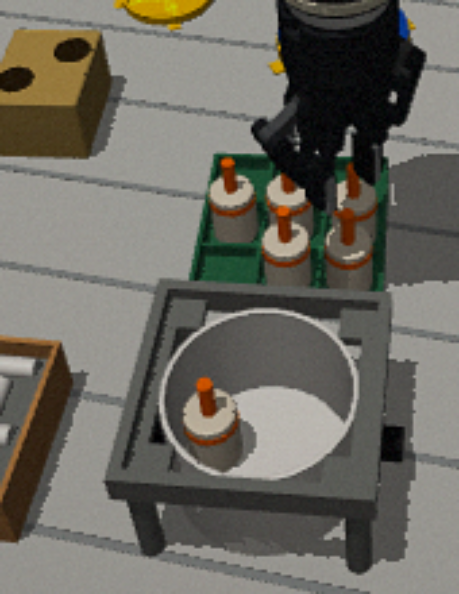

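Cartridge 1 stands at the +x side of the bore, neck at about (226,324). Now picking number 2.

>>> {"fn": "apply_moves", "kwargs": {"rows": [{"angular": [0, 0, 0], "offset": [-0.0005, -0.0005, -0.025], "claw": 0.4}, {"angular": [0, 0, 0], "offset": [-0.0005, -0.0005, -0.048], "claw": 0.4}, {"angular": [0, 0, 0], "offset": [-0.0005, -0.0005, -0.048], "claw": 0.4}, {"angular": [0, 0, 0], "offset": [-0.0005, -0.0005, -0.048], "claw": 0}, {"angular": [0, 0, 0], "offset": [-0.0005, -0.0005, -0.048], "claw": 0}, {"angular": [0, 0, 0], "offset": [-0.0005, -0.0005, -0.048], "claw": 0}, {"angular": [0, 0, 0], "offset": [-0.0005, -0.0005, -0.048], "claw": 0}, {"angular": [0, 0, 0], "offset": [-0.0005, -0.0005, -0.02], "claw": 0}, {"angular": [0, 0, 0], "offset": [-0.0005, -0.0005, 0.03], "claw": 0}, {"angular": [0, 0, 0], "offset": [-0.0005, -0.0005, 0.08], "claw": 0}]}}

```text
time_s: 16.55
position: [0.5061, 0.168, 0.188]
orientation: [-0.321, 0.632, 0.322, 0.628]
ft_force: [1.0, 1.5, -0.3]
opening: 0.0088
```

```bash
python3 -c "
from h import *
st()"
```

```text
t 16.55 pos [0.5061 0.168  0.188 ] x [-0.005 -0.001 -1.   ] jaw [ 0.587  0.81  -0.004] jawdeg 54.09 q [ 0.27  0.03  1.95  0.    1.16 -0.67] F [ 1.   1.5 -0.3] T [0.03 0.03 0.04] op 0.0088
```

>>> {"fn": "apply_moves", "kwargs": {"rows": [{"angular": [0, 0, 0], "offset": [-0.003, 0.06, 0], "claw": 0}, {"angular": [0, 0, 0], "offset": [-0.006, 0.12, 0], "claw": 0}, {"angular": [0, 0, 0], "offset": [-0.009, 0.17, 0], "claw": 0}, {"angular": [0, 0, 0], "offset": [-0.009, 0.1815, -0.01], "claw": 0}, {"angular": [0, 0, 0], "offset": [-0.009, 0.1815, -0.02], "claw": 0}, {"angular": [0, 0, 0], "offset": [-0.009, 0.1815, -0.04], "claw": 0}, {"angular": [0, 0, 0], "offset": [-0.009, 0.1815, -0.08], "claw": 0}, {"angular": [0, 0, 0], "offset": [-0.009, 0.1815, -0.115], "claw": 0}, {"angular": [0, 0, 0], "offset": [-0.009, 0.1815, -0.127], "claw": 0}, {"angular": [0, 0, 0], "offset": [-0.009, 0.1815, -0.127], "claw": 0}]}}

```text
time_s: 17.8
position: [0.4973, 0.3478, 0.0612]
orientation: [-0.321, 0.632, 0.321, 0.628]
ft_force: [-0.8, -1.4, 3.5]
opening: 0.0084
```

```bash
python3 -c "
from h import *
st()
d=cap('side');cv2.imwrite('pics/s10.png',cv2.resize(d['frame'][180:400,150:320,::-1],None,fx=2.7,fy=2.7))"
```

```text
t 17.8 pos [0.4973 0.3478 0.0612] x [-0.006 -0.002 -1.   ] jaw [ 0.588  0.809 -0.005] jawdeg 53.99 q [ 0.57  0.3   1.9   0.    0.95 -0.37] F [-0.8 -1.4  3.5] T [-0.32  0.28 -0.02] op 0.0084
```

View pics/s10.png

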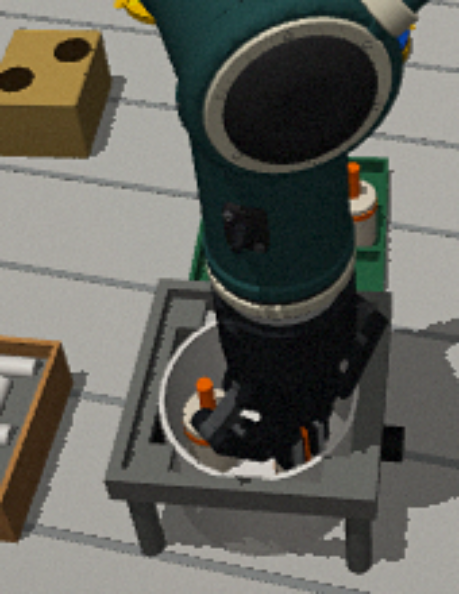

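>>> {"fn": "apply_moves", "kwargs": {"rows": [{"angular": [0, 0, 0], "offset": [0, 0, 0], "claw": 0.3}, {"angular": [0, 0, 0], "offset": [0, 0, 0], "claw": 0.3}, {"angular": [0, 0, 0], "offset": [0, 0, 0.04], "claw": 0.3}, {"angular": [0, 0, 0], "offset": [0, 0, 0.09], "claw": 0.3}, {"angular": [0, 0, -0.16], "offset": [0.02, -0.055, 0.09], "claw": 0.4}, {"angular": [0, 0, -0.32], "offset": [0.04, -0.11, 0.09], "claw": 0.4}, {"angular": [0, 0, -0.48], "offset": [0.055, -0.165, 0.085], "claw": 0.4}, {"angular": [0, 0, -0.628], "offset": [0.055, -0.174, 0.055], "claw": 0.4}, {"angular": [0, 0, -0.628], "offset": [0.055, -0.174, 0.045], "claw": 0.4}, {"angular": [0, 0, -0.628], "offset": [0.055, -0.174, 0.045], "claw": 0.4}]}}

```text
time_s: 19.1
position: [0.5513, 0.1741, 0.1052]
orientation: [-0.111, 0.701, 0.113, 0.695]
ft_force: [0.1, -0.0, -0.1]
opening: 0.034
```

```bash
python3 nk.py; python3 -c "
from h import *
d=cap('side');cv2.imwrite('pics/s11.png',cv2.resize(d['frame'][180:400,150:320,::-1],None,fx=2.7,fy=2.7))
"
```

```text
t 19.2 pos [0.5526 0.1749 0.1068] x [-0.005  0.002 -1.   ] jaw [ 0.95   0.312 -0.004] jawdeg 18.17 q [ 0.26  0.2   1.93  0.    1.02 -0.06] F [0.8 0.  0.3] T [-0.03 -0.03  0.02] op 0.0341
side [234.2 242. ] 30 [0.6067 0.1379 0.0832]
side [256.  241.9] 37 [0.5624 0.1278 0.0831]
side [280.3 243.8] 34 [0.5123 0.1236 0.0832]
side [254.8 260.1] 41 [0.5524 0.1768 0.0831]
side [225.7 324.4] 53 [0.5634 0.3293 0.0857]
side [261.6 342.7] 56 [0.4953 0.3501 0.0853]
top [222.1 186.2] 12 [0.6057 0.1338 0.0842]
top [136.8 201.9] 10 [0.5633 0.3255 0.0867]
top [225.1 204.7] 11 [0.5618 0.1253 0.0847]
top [126.  231.8] 13 [0.4946 0.3455 0.0858]
```

View pics/s11.png

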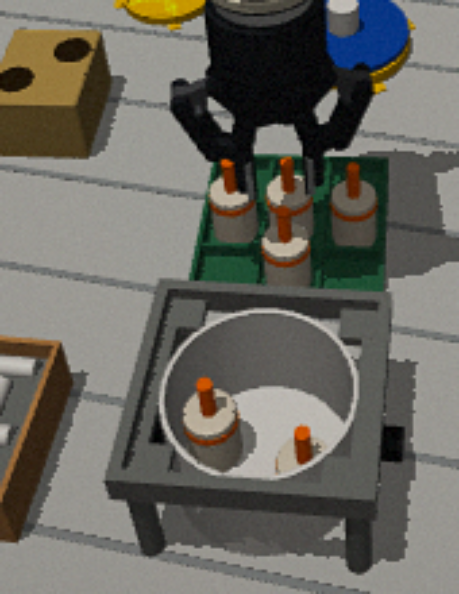

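Two are standing. Picking number 3.

>>> {"fn": "apply_moves", "kwargs": {"rows": [{"angular": [0, 0, 0], "offset": [-0.0005, -0.0008, -0.025], "claw": 0.4}, {"angular": [0, 0, 0], "offset": [-0.0005, -0.0008, -0.048], "claw": 0.4}, {"angular": [0, 0, 0], "offset": [-0.0005, -0.0008, -0.048], "claw": 0.4}, {"angular": [0, 0, 0], "offset": [-0.0005, -0.0008, -0.048], "claw": 0}, {"angular": [0, 0, 0], "offset": [-0.0005, -0.0008, -0.048], "claw": 0}, {"angular": [0, 0, 0], "offset": [-0.0005, -0.0008, -0.048], "claw": 0}, {"angular": [0, 0, 0], "offset": [-0.0005, -0.0008, -0.048], "claw": 0}, {"angular": [0, 0, 0], "offset": [-0.0005, -0.0008, -0.02], "claw": 0}, {"angular": [0, 0, 0], "offset": [-0.0005, -0.0008, 0.03], "claw": 0}, {"angular": [0, 0, 0], "offset": [-0.0005, -0.0008, 0.08], "claw": 0}]}}

```text
time_s: 20.5
position: [0.5514, 0.1738, 0.1875]
orientation: [-0.111, 0.7, 0.112, 0.696]
ft_force: [2.0, 0.1, -0.4]
opening: 0.0086
```

```bash
python3 -c "
from h import *
st()"
```

```text
t 20.5 pos [0.5514 0.1738 0.1875] x [-0.006  0.002 -1.   ] jaw [ 0.95   0.312 -0.006] jawdeg 18.16 q [ 0.26  0.12  1.86  0.    1.17 -0.06] F [ 2.   0.1 -0.4] T [-0.01 -0.05 -0.02] op 0.0086
```

>>> {"fn": "apply_moves", "kwargs": {"rows": [{"angular": [0, 0, 0], "offset": [-0.006, 0.06, 0], "claw": 0}, {"angular": [0, 0, 0], "offset": [-0.0123, 0.11, 0], "claw": 0}, {"angular": [0, 0, 0], "offset": [-0.0123, 0.1175, -0.01], "claw": 0}, {"angular": [0, 0, 0], "offset": [-0.0123, 0.1175, -0.02], "claw": 0}, {"angular": [0, 0, 0], "offset": [-0.0123, 0.1175, -0.04], "claw": 0}, {"angular": [0, 0, 0], "offset": [-0.0123, 0.1175, -0.08], "claw": 0}, {"angular": [0, 0, 0], "offset": [-0.0123, 0.1175, -0.115], "claw": 0}, {"angular": [0, 0, 0], "offset": [-0.0123, 0.1175, -0.127], "claw": 0}, {"angular": [0, 0, 0], "offset": [-0.0123, 0.1175, -0.127], "claw": 0}, {"angular": [0, 0, 0], "offset": [-0.0123, 0.1175, -0.127], "claw": 0}]}}

```text
time_s: 21.75
position: [0.5392, 0.2899, 0.061]
orientation: [-0.11, 0.701, 0.112, 0.696]
ft_force: [-2.9, -1.4, 5.9]
opening: 0.0086
```

```bash
python3 -c "
from h import *
st()"
```

```text
t 21.75 pos [0.5392 0.2899 0.061 ] x [-0.007  0.001 -1.   ] jaw [ 0.951  0.31  -0.007] jawdeg 18.07 q [0.45 0.31 1.89 0.   0.95 0.13] F [-2.9 -1.4  5.9] T [-0.15  0.5  -0.  ] op 0.0086
```

>>> {"fn": "apply_moves", "kwargs": {"rows": [{"angular": [0, 0, 0], "offset": [0, 0, 0], "claw": 0.3}, {"angular": [0, 0, 0], "offset": [0, 0, 0], "claw": 0.3}, {"angular": [0, 0, 0], "offset": [0, 0, 0.04], "claw": 0.3}, {"angular": [0, 0, 0], "offset": [0, 0, 0.09], "claw": 0.3}, {"angular": [0, 0, -0.16], "offset": [0.025, -0.055, 0.09], "claw": 0.4}, {"angular": [0, 0, -0.32], "offset": [0.05, -0.11, 0.09], "claw": 0.4}, {"angular": [0, 0, -0.48], "offset": [0.0672, -0.1552, 0.085], "claw": 0.4}, {"angular": [0, 0, -0.628], "offset": [0.0672, -0.1552, 0.055], "claw": 0.4}, {"angular": [0, 0, -0.628], "offset": [0.0672, -0.1552, 0.045], "claw": 0.4}, {"angular": [0, 0, -0.628], "offset": [0.0672, -0.1552, 0.045], "claw": 0.4}]}}

```text
time_s: 23.0
position: [0.6051, 0.1348, 0.1046]
orientation: [0.11, 0.702, -0.108, 0.695]
ft_force: [0.1, -0.6, 1.3]
opening: 0.0342
```

```bash
python3 nk.py; python3 -c "
from h import *
d=cap('side');cv2.imwrite('pics/s12.png',cv2.resize(d['frame'][180:400,150:320,::-1],None,fx=2.7,fy=2.7))
"
```

```text
t 23.1 pos [0.6066 0.1355 0.1066] x [-0.005  0.005 -1.   ] jaw [ 0.952 -0.305 -0.006] jawdeg -17.77 q [0.18 0.27 1.84 0.01 1.04 0.48] F [0.5 0.  0.6] T [-0.    0.   -0.01] op 0.0343
side [234.2 241.8] 36 [0.6065 0.1372 0.0832]
side [256.  242.2] 39 [0.5622 0.1284 0.0833]
side [280.3 243.6] 35 [0.5124 0.1239 0.083 ]
side [246.3 309.2] 49 [0.5375 0.2921 0.0853]
side [225.7 324.4] 53 [0.5635 0.3289 0.0855]
side [261.6 342.6] 57 [0.4952 0.35   0.0851]
top [137.4 202.4] 14 [0.563  0.3253 0.0872]
top [153.  213.9] 13 [0.5368 0.288  0.0869]
top [126.  231.8] 13 [0.4945 0.3456 0.0871]
```

View pics/s12.png

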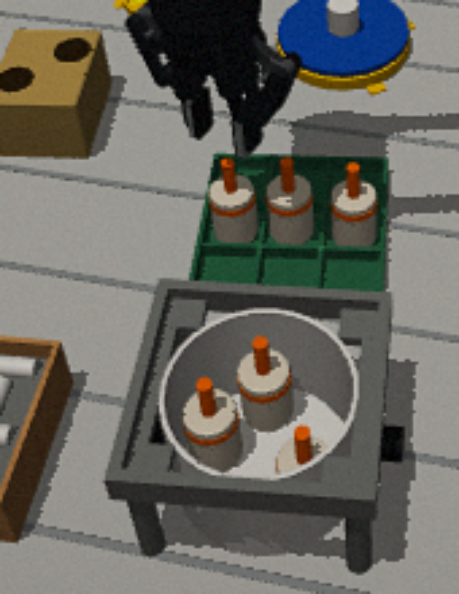

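Three are standing. The camera reads x about 2 mm low at the pot, so in TCP coordinates its centre is about (0.5294, 0.3275). Picking number 4.

>>> {"fn": "apply_moves", "kwargs": {"rows": [{"angular": [0, 0, 0], "offset": [0, -0.0008, -0.025], "claw": 0.4}, {"angular": [0, 0, 0], "offset": [0, -0.0008, -0.048], "claw": 0.4}, {"angular": [0, 0, 0], "offset": [0, -0.0008, -0.048], "claw": 0.4}, {"angular": [0, 0, 0], "offset": [0, -0.0008, -0.048], "claw": 0}, {"angular": [0, 0, 0], "offset": [0, -0.0008, -0.048], "claw": 0}, {"angular": [0, 0, 0], "offset": [0, -0.0008, -0.048], "claw": 0}, {"angular": [0, 0, 0], "offset": [0, -0.0008, -0.048], "claw": 0}, {"angular": [0, 0, 0], "offset": [0, -0.0008, -0.02], "claw": 0}, {"angular": [0, 0, 0], "offset": [0, -0.0008, 0.03], "claw": 0}, {"angular": [0, 0, 0], "offset": [0, -0.0008, 0.08], "claw": 0}]}}

```text
time_s: 24.4
position: [0.6061, 0.1345, 0.1873]
orientation: [0.111, 0.701, -0.108, 0.696]
ft_force: [0.8, 0.8, -1.0]
opening: 0.0087
```

```bash
python3 -c "
from h import *
st()"
```

```text
t 24.4 pos [0.6061 0.1345 0.1873] x [-0.006  0.005 -1.   ] jaw [ 0.952 -0.305 -0.007] jawdeg -17.79 q [0.17 0.2  1.77 0.01 1.18 0.48] F [ 0.8  0.8 -1. ] T [ 0.03 -0.04 -0.01] op 0.0087
```

>>> {"fn": "apply_moves", "kwargs": {"rows": [{"angular": [0, 0, 0], "offset": [-0.016, 0.058, 0], "claw": 0}, {"angular": [0, 0, 0], "offset": [-0.032, 0.116, 0], "claw": 0}, {"angular": [0, 0, 0], "offset": [-0.048, 0.174, 0], "claw": 0}, {"angular": [0, 0, 0], "offset": [-0.0662, 0.229, 0], "claw": 0}, {"angular": [0, 0, 0], "offset": [-0.0662, 0.229, -0.01], "claw": 0}, {"angular": [0, 0, 0], "offset": [-0.0662, 0.229, -0.03], "claw": 0}, {"angular": [0, 0, 0], "offset": [-0.0662, 0.229, -0.07], "claw": 0}, {"angular": [0, 0, 0], "offset": [-0.0662, 0.229, -0.11], "claw": 0}, {"angular": [0, 0, 0], "offset": [-0.0662, 0.229, -0.127], "claw": 0}, {"angular": [0, 0, 0], "offset": [-0.0662, 0.229, -0.127], "claw": 0}]}}

```text
time_s: 25.65
position: [0.5402, 0.3619, 0.0597]
orientation: [0.111, 0.701, -0.109, 0.696]
ft_force: [-0.1, -0.3, -1.2]
opening: 0.0092
```

```bash
python3 -c "
from h import *
st()"
```

```text
t 25.65 pos [0.5402 0.3619 0.0597] x [-0.007  0.004 -1.   ] jaw [ 0.952 -0.307 -0.008] jawdeg -17.9 q [0.55 0.37 1.8  0.01 0.97 0.86] F [-0.1 -0.3 -1.2] T [-0.   -0.02  0.  ] op 0.0092
```

>>> {"fn": "apply_moves", "kwargs": {"rows": [{"angular": [0, 0, 0], "offset": [0, 0, -0.001], "claw": 0}, {"angular": [0, 0, 0], "offset": [0, 0, 0], "claw": 0.3}, {"angular": [0, 0, 0], "offset": [0, 0, 0], "claw": 0.3}, {"angular": [0, 0, 0], "offset": [0, 0, 0.04], "claw": 0.3}, {"angular": [0, 0, 0], "offset": [0, 0, 0.09], "claw": 0.3}, {"angular": [0, 0, -0.16], "offset": [0.005, -0.06, 0.09], "claw": 0.4}, {"angular": [0, 0, -0.32], "offset": [0.01, -0.12, 0.09], "claw": 0.4}, {"angular": [0, 0, -0.48], "offset": [0.015, -0.18, 0.085], "claw": 0.4}, {"angular": [0, 0, -0.628], "offset": [0.0223, -0.2357, 0.065], "claw": 0.4}, {"angular": [0, 0, -0.628], "offset": [0.0223, -0.2357, 0.047], "claw": 0.4}]}}

```text
time_s: 26.9
position: [0.5628, 0.1224, 0.1063]
orientation: [0.324, 0.631, -0.32, 0.628]
ft_force: [0.4, 0.1, -0.0]
opening: 0.0342
```

```bash
python3 nk.py; python3 -c "
from h import *
d=cap('side');cv2.imwrite('pics/s13.png',cv2.resize(d['frame'][180:400,150:320,::-1],None,fx=2.7,fy=2.7))
st()"
```

```text
t 27.0 pos [0.5605 0.1253 0.1041] x [-0.008  0.007 -1.   ] jaw [ 0.589 -0.808 -0.01 ] jawdeg -53.94 q [0.17 0.19 1.94 0.01 1.02 1.11] F [-0.4  0.8 -0.1] T [ 0.01  0.05 -0.05] op 0.0343
side [255.7 242.8] 26 [0.5629 0.1305 0.0825]
side [280.4 244.1] 36 [0.5119 0.1239 0.0828]
side [246.3 309.3] 49 [0.5376 0.2918 0.0855]
side [225.7 324.4] 53 [0.5633 0.3287 0.0855]
side [234.8 343.1] 57 [0.538  0.36   0.0859]
side [261.6 342.5] 56 [0.4953 0.35   0.0858]
top [137.1 202.3] 11 [0.563  0.3255 0.086 ]
top [122.5 212.9] 15 [0.538  0.3569 0.0862]
top [152.8 213.8] 12 [0.5368 0.288  0.0869]
top [125.9 231.9] 14 [0.4944 0.3459 0.0864]
t 27.05 pos [0.5613 0.1263 0.1053] x [-0.006  0.007 -1.   ] jaw [ 0.59  -0.808 -0.009] jawdeg -53.86 q [0.17 0.19 1.94 0.01 1.02 1.11] F [-0.9 -0.1  0.1] T [-0.02 -0.02 -0.04] op 0.0346
```

View pics/s13.png

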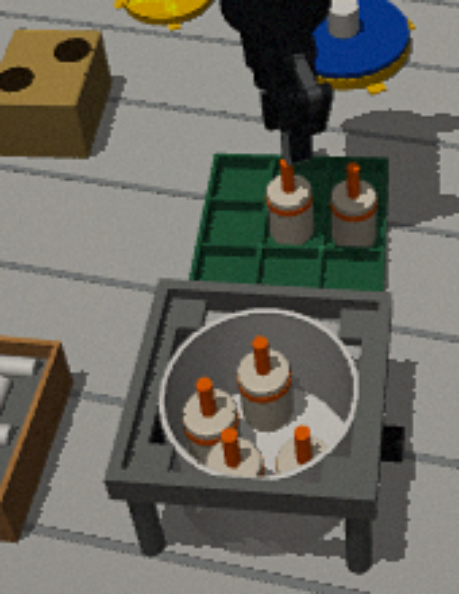

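Four are standing. Number 4 sits slightly inward (R about 33 mm), so I'll nudge it outward later. Picking number 5.

>>> {"fn": "apply_moves", "kwargs": {"rows": [{"angular": [0, 0, 0], "offset": [0.0015, 0, -0.025], "claw": 0.4}, {"angular": [0, 0, 0], "offset": [0.0015, 0, -0.0465], "claw": 0.4}, {"angular": [0, 0, 0], "offset": [0.0015, 0, -0.0465], "claw": 0.4}, {"angular": [0, 0, 0], "offset": [0.0015, 0, -0.0465], "claw": 0}, {"angular": [0, 0, 0], "offset": [0.0015, 0, -0.0465], "claw": 0}, {"angular": [0, 0, 0], "offset": [0.0015, 0, -0.0465], "claw": 0}, {"angular": [0, 0, 0], "offset": [0.0015, 0, -0.0465], "claw": 0}, {"angular": [0, 0, 0], "offset": [0.0015, 0, -0.02], "claw": 0}, {"angular": [0, 0, 0], "offset": [0.0015, 0, 0.03], "claw": 0}, {"angular": [0, 0, 0], "offset": [0.0015, 0, 0.08], "claw": 0}]}}

```text
time_s: 28.3
position: [0.5619, 0.1258, 0.1856]
orientation: [0.321, 0.634, -0.32, 0.627]
ft_force: [0.7, 0.9, 0.4]
opening: 0.0089
```

```bash
python3 -c "
from h import *
st()"
```

```text
t 28.3 pos [0.5619 0.1258 0.1856] x [-0.008  0.006 -1.   ] jaw [ 0.59  -0.808 -0.01 ] jawdeg -53.87 q [0.17 0.12 1.87 0.01 1.17 1.11] F [0.7 0.9 0.4] T [ 0.01 -0.11 -0.  ] op 0.0089
```

>>> {"fn": "apply_moves", "kwargs": {"rows": [{"angular": [0, 0, 0], "offset": [-0.02, 0.055, 0], "claw": 0}, {"angular": [0, 0, 0], "offset": [-0.04, 0.11, 0], "claw": 0}, {"angular": [0, 0, 0], "offset": [-0.0626, 0.165, 0], "claw": 0}, {"angular": [0, 0, 0], "offset": [-0.0626, 0.1794, -0.005], "claw": 0}, {"angular": [0, 0, 0], "offset": [-0.0626, 0.1794, -0.01], "claw": 0}, {"angular": [0, 0, 0], "offset": [-0.0626, 0.1794, -0.03], "claw": 0}, {"angular": [0, 0, 0], "offset": [-0.0626, 0.1794, -0.07], "claw": 0}, {"angular": [0, 0, 0], "offset": [-0.0626, 0.1794, -0.11], "claw": 0}, {"angular": [0, 0, 0], "offset": [-0.0626, 0.1794, -0.1265], "claw": 0}, {"angular": [0, 0, 0], "offset": [-0.0626, 0.1794, -0.1265], "claw": 0}]}}

```text
time_s: 29.55
position: [0.5006, 0.3041, 0.0587]
orientation: [0.322, 0.633, -0.32, 0.627]
ft_force: [1.2, 1.1, -0.9]
opening: 0.0087
```

```bash
python3 -c "
from h import *
st()"
```

```text
t 29.55 pos [0.5006 0.3041 0.0587] x [-0.007  0.007 -1.   ] jaw [ 0.588 -0.809 -0.01 ] jawdeg -53.99 q [0.5  0.26 1.95 0.01 0.93 1.43] F [ 1.2  1.1 -0.9] T [ 0.27 -0.43  0.03] op 0.0087
```

>>> {"fn": "apply_moves", "kwargs": {"rows": [{"angular": [0, 0, 0], "offset": [0, 0, -0.001], "claw": 0.3}, {"angular": [0, 0, 0], "offset": [0, 0, 0], "claw": 0.3}, {"angular": [0, 0, 0], "offset": [0, 0, 0.03], "claw": 0.3}, {"angular": [0, 0, 0], "offset": [0, 0, 0.06], "claw": 0.3}, {"angular": [0, 0, 0.16], "offset": [0.02, 0.03, 0.06], "claw": 0.3}, {"angular": [0, 0, 0.32], "offset": [0.0396, 0.0578, 0.06], "claw": 0.3}, {"angular": [0, 0, 0.48], "offset": [0.0396, 0.0578, 0.06], "claw": 0.3}, {"angular": [0, 0, 0.628], "offset": [0.0396, 0.0578, 0.05], "claw": 0.3}, {"angular": [0, 0, 0.628], "offset": [0.0396, 0.0578, 0.04], "claw": 0.3}, {"angular": [0, 0, 0.628], "offset": [0.0396, 0.0578, 0.04], "claw": 0.3}]}}

```text
time_s: 30.8
position: [0.5391, 0.3611, 0.0972]
orientation: [0.111, 0.703, -0.112, 0.694]
ft_force: [0.0, -0.7, -0.1]
opening: 0.0255
```

```bash
python3 nk.py; python3 -c "
from h import *
d=cap('side');cv2.imwrite('pics/s14.png',cv2.resize(d['frame'][180:400,150:320,::-1],None,fx=2.7,fy=2.7))
st()"
```

```text
t 30.9 pos [0.54   0.3616 0.0986] x [-0.01   0.001 -1.   ] jaw [ 0.95  -0.311 -0.01 ] jawdeg -18.1 q [0.55 0.33 1.78 0.01 1.04 0.86] F [-0.1 -0.   0.5] T [-0.01  0.03 -0.01] op 0.0257
side [280.3 243.6] 34 [0.5123 0.1238 0.0836]
side [267.7 320.2] 33 [0.4953 0.3058 0.084 ]
side [233.5 344.2] 24 [0.5405 0.3616 0.0848]
side [261.6 342.6] 57 [0.4952 0.3499 0.0853]
top [137.5 202.5] 18 [0.5629 0.3252 0.086 ]
top [123.  213.2] 11 [0.5373 0.3556 0.0868]
top [153.  214.4] 13 [0.5363 0.2887 0.0866]
top [226.5 226.6] 11 [0.5108 0.1205 0.0851]
top [126.5 231.8] 12 [0.495  0.3447 0.0875]
top [146.5 231.4] 15 [0.4968 0.3002 0.0861]
t 30.95 pos [0.5403 0.3618 0.099 ] x [-0.01   0.001 -1.   ] jaw [ 0.951 -0.31  -0.01 ] jawdeg -18.08 q [0.55 0.33 1.78 0.01 1.04 0.86] F [ 0.1 -0.6  0.1] T [-0.01 -0.    0.03] op 0.0257
```

View pics/s14.png

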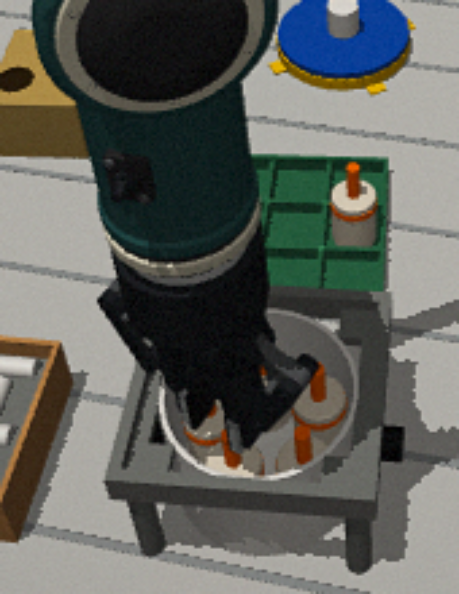

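Five are standing. Now gripping number 4's neck to shift it outward by 3.5 mm.

>>> {"fn": "apply_moves", "kwargs": {"rows": [{"angular": [0, 0, 0], "offset": [0, 0, -0.02], "claw": 0.3}, {"angular": [0, 0, 0], "offset": [0, 0, -0.036], "claw": 0.3}, {"angular": [0, 0, 0], "offset": [0, 0, -0.036], "claw": 0}, {"angular": [0, 0, 0], "offset": [0, 0, -0.036], "claw": 0}, {"angular": [0, 0, 0], "offset": [0, 0, -0.036], "claw": 0}, {"angular": [0, 0, 0], "offset": [0.001, 0.004, -0.034], "claw": 0}, {"angular": [0, 0, 0], "offset": [0.001, 0.005, -0.034], "claw": 0}, {"angular": [0, 0, 0], "offset": [0.001, 0.005, -0.035], "claw": 0}, {"angular": [0, 0, 0], "offset": [0.001, 0.005, -0.036], "claw": 0.3}, {"angular": [0, 0, 0], "offset": [0.001, 0.005, -0.036], "claw": 0.3}]}}

```text
time_s: 32.2
position: [0.5415, 0.3672, 0.0631]
orientation: [0.111, 0.702, -0.111, 0.695]
ft_force: [0.2, -0.2, 0.1]
opening: 0.0256
```

```bash
python3 -c "
from h import *
st()"
```

```text
t 32.2 pos [0.5415 0.3672 0.0631] x [-0.009  0.002 -1.   ] jaw [ 0.951 -0.31  -0.009] jawdeg -18.08 q [0.55 0.37 1.79 0.01 0.98 0.87] F [ 0.2 -0.2  0.1] T [-0.    0.07 -0.01] op 0.0256
```

>>> {"fn": "apply_moves", "kwargs": {"rows": [{"angular": [0, 0, 0], "offset": [0, 0, 0.04], "claw": 0.3}, {"angular": [0, 0, 0], "offset": [0, 0, 0.09], "claw": 0.3}, {"angular": [0, 0, 0], "offset": [-0.008, -0.06, 0.09], "claw": 0.3}, {"angular": [0, 0, 0], "offset": [-0.015, -0.12, 0.09], "claw": 0.4}, {"angular": [0, 0, 0], "offset": [-0.023, -0.18, 0.085], "claw": 0.4}, {"angular": [0, 0, 0], "offset": [-0.03, -0.235, 0.08], "claw": 0.4}, {"angular": [0, 0, 0], "offset": [-0.03, -0.2459, 0.06], "claw": 0.4}, {"angular": [0, 0, 0], "offset": [-0.03, -0.2459, 0.05], "claw": 0.4}, {"angular": [0, 0, 0], "offset": [-0.03, -0.2459, 0.045], "claw": 0.4}, {"angular": [0, 0, 0], "offset": [-0.03, -0.2459, 0.045], "claw": 0.4}]}}

```text
time_s: 33.45
position: [0.5116, 0.1223, 0.108]
orientation: [0.111, 0.702, -0.11, 0.695]
ft_force: [0.5, -0.0, -0.6]
opening: 0.0341
```

```bash
python3 nk.py; python3 -c "
from h import *
d=cap('side');cv2.imwrite('pics/s15.png',cv2.resize(d['frame'][180:400,150:320,::-1],None,fx=2.7,fy=2.7))
st()"
```

```text
t 33.55 pos [0.5121 0.1223 0.1085] x [-0.008  0.002 -1.   ] jaw [ 0.951 -0.309 -0.009] jawdeg -18.01 q [0.18 0.1  2.04 0.   1.01 0.5 ] F [0.3 0.7 0.7] T [-0.04 -0.03 -0.04] op 0.0343
side [280.2 243.4] 33 [0.5124 0.1239 0.0826]
side [246.3 309.2] 49 [0.5374 0.292  0.0855]
side [266.9 319. ] 54 [0.4972 0.3042 0.0851]
side [225.6 324.3] 52 [0.5635 0.3287 0.0851]
side [261.6 342.4] 55 [0.4952 0.35   0.0851]
side [232.6 346.6] 57 [0.5396 0.3666 0.0857]
top [137.2 202.3] 13 [0.5631 0.3253 0.0878]
top [119.3 211.9] 17 [0.5398 0.3642 0.0865]
top [152.7 213.8] 11 [0.5368 0.2884 0.0863]
top [126.  231.8] 13 [0.4945 0.3452 0.0872]
top [146.4 231.5] 11 [0.4962 0.3003 0.0848]
t 33.6 pos [0.5121 0.1222 0.1087] x [-0.008  0.002 -1.   ] jaw [ 0.951 -0.309 -0.008] jawdeg -18.01 q [0.18 0.1  2.04 0.   1.01 0.5 ] F [0.4 0.7 0.1] T [ 0.03  0.01 -0.02] op 0.0341
```

View pics/s15.png

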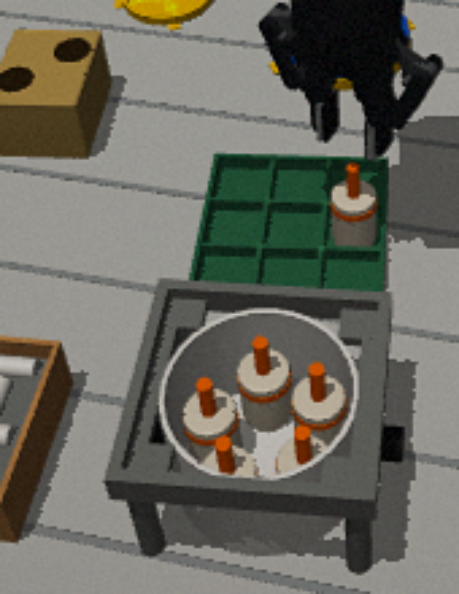

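Five are around the wall with room in the middle. Picking the last one.

>>> {"fn": "apply_moves", "kwargs": {"rows": [{"angular": [0, 0, 0], "offset": [-0.0005, -0.001, -0.025], "claw": 0.4}, {"angular": [0, 0, 0], "offset": [-0.0005, -0.001, -0.0495], "claw": 0.4}, {"angular": [0, 0, 0], "offset": [-0.0005, -0.001, -0.0495], "claw": 0.4}, {"angular": [0, 0, 0], "offset": [-0.0005, -0.001, -0.0495], "claw": 0}, {"angular": [0, 0, 0], "offset": [-0.0005, -0.001, -0.0495], "claw": 0}, {"angular": [0, 0, 0], "offset": [-0.0005, -0.001, -0.0495], "claw": 0}, {"angular": [0, 0, 0], "offset": [-0.0005, -0.001, -0.0495], "claw": 0}, {"angular": [0, 0, 0], "offset": [-0.0005, -0.001, -0.02], "claw": 0}, {"angular": [0, 0, 0], "offset": [-0.0005, -0.001, 0.03], "claw": 0}, {"angular": [0, 0, 0], "offset": [-0.0005, -0.001, 0.08], "claw": 0}]}}

```text
time_s: 34.85
position: [0.5107, 0.1209, 0.1891]
orientation: [0.111, 0.702, -0.111, 0.695]
ft_force: [0.8, 1.3, -2.4]
opening: 0.0085
```

```bash
python3 -c "
from h import *
st()"
```

```text
t 34.85 pos [0.5107 0.1209 0.1891] x [-0.01   0.002 -1.   ] jaw [ 0.951 -0.309 -0.01 ] jawdeg -18.02 q [0.18 0.02 1.96 0.   1.17 0.5 ] F [ 0.8  1.3 -2.4] T [ 0.06 -0.09 -0.04] op 0.0085
```

>>> {"fn": "apply_moves", "kwargs": {"rows": [{"angular": [-0.002, -0.008, 0], "offset": [0.004, 0.058, 0], "claw": 0}, {"angular": [-0.002, -0.008, 0], "offset": [0.009, 0.116, 0], "claw": 0}, {"angular": [-0.002, -0.008, 0], "offset": [0.014, 0.17, 0], "claw": 0}, {"angular": [-0.002, -0.008, 0], "offset": [0.018, 0.2063, 0], "claw": 0}, {"angular": [-0.002, -0.008, 0], "offset": [0.018, 0.2063, 0], "claw": 0}, {"angular": [-0.002, -0.008, 0], "offset": [0.018, 0.2063, -0.02], "claw": 0}, {"angular": [-0.002, -0.008, 0], "offset": [0.018, 0.2063, -0.03], "claw": 0}, {"angular": [-0.002, -0.008, 0], "offset": [0.018, 0.2063, -0.03], "claw": 0}, {"angular": [-0.002, -0.008, 0], "offset": [0.018, 0.2063, -0.03], "claw": 0}, {"angular": [-0.002, -0.008, 0], "offset": [0.018, 0.2063, -0.03], "claw": 0}]}}

```text
time_s: 36.1
position: [0.5293, 0.3271, 0.1599]
orientation: [0.111, 0.699, -0.111, 0.698]
ft_force: [0.5, -0.5, -1.1]
opening: 0.009
```

```bash
python3 -c "
from h import *
d=cap('side');cv2.imwrite('pics/s16.png',cv2.resize(d['frame'][180:400,150:320,::-1],None,fx=2.7,fy=2.7))
st()"
```

```text
t 36.15 pos [0.5292 0.3272 0.1599] x [-0.001  0.001 -1.   ] jaw [ 0.951 -0.31  -0.001] jawdeg -18.04 q [0.51 0.22 1.8  0.   1.13 0.83] F [-0.1  0.2 -1. ] T [-0.02 -0.07 -0.01] op 0.0089
```

View pics/s16.png

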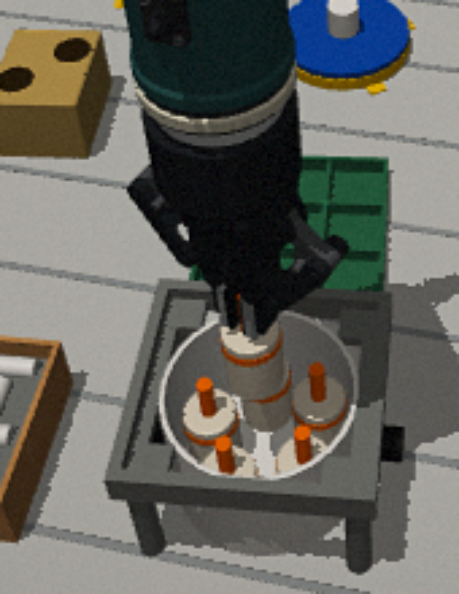

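>>> {"fn": "apply_moves", "kwargs": {"rows": [{"angular": [0, 0, 0], "offset": [-0.0005, 0, -0.02], "claw": 0}, {"angular": [0, 0, 0], "offset": [-0.0005, 0, -0.035], "claw": 0}, {"angular": [0, 0, 0], "offset": [-0.0005, 0, -0.045], "claw": 0}, {"angular": [0, 0, 0], "offset": [-0.0005, 0, -0.055], "claw": 0}, {"angular": [0, 0, 0], "offset": [-0.0005, 0, -0.065], "claw": 0}, {"angular": [0, 0, 0], "offset": [-0.0005, 0, -0.075], "claw": 0}, {"angular": [0, 0, 0], "offset": [-0.0005, 0, -0.085], "claw": 0}, {"angular": [0, 0, 0], "offset": [-0.0005, 0, -0.095], "claw": 0}, {"angular": [0, 0, 0], "offset": [-0.0005, 0, -0.1], "claw": 0}, {"angular": [0, 0, 0], "offset": [-0.0005, 0, -0.1], "claw": 0}]}}

```text
time_s: 37.4
position: [0.5295, 0.3278, 0.0625]
orientation: [0.111, 0.698, -0.11, 0.698]
ft_force: [-3.8, -1.6, 12.4]
opening: 0.0089
```

```bash
python3 -c "
from h import *
d=cap('side');cv2.imwrite('pics/s17.png',cv2.resize(d['frame'][180:400,150:320,::-1],None,fx=2.7,fy=2.7))
st()"
```

```text
t 37.45 pos [0.5295 0.3278 0.0625] x [ 0.001  0.001 -1.   ] jaw [ 0.951 -0.31   0.   ] jawdeg -18.04 q [0.51 0.32 1.87 0.   0.95 0.83] F [-4.1 -1.4 11.9] T [-0.41  0.9  -0.04] op 0.0087
```

View pics/s17.png

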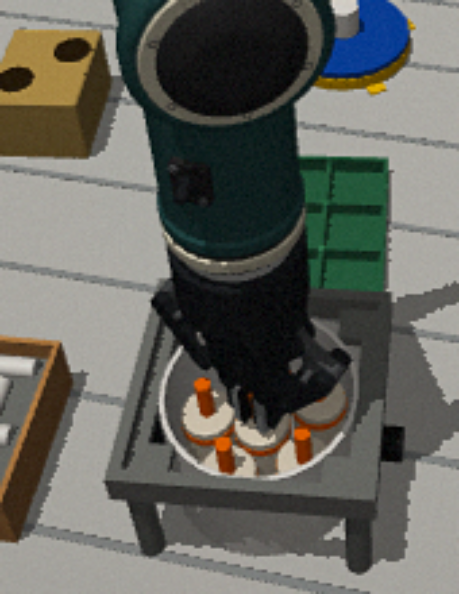

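>>> {"fn": "apply_moves", "kwargs": {"rows": [{"angular": [0, 0, 0], "offset": [0, 0, 0], "claw": 0.3}, {"angular": [0, 0, 0], "offset": [0, 0, 0], "claw": 0.3}, {"angular": [0, 0, 0], "offset": [0, 0, 0.04], "claw": 0.3}, {"angular": [0, 0, 0], "offset": [0, 0, 0.1], "claw": 0.3}, {"angular": [0, 0, 0], "offset": [0, -0.06, 0.12], "claw": 0.8}, {"angular": [0, 0, -0.18], "offset": [0, -0.12, 0.12], "claw": 0.8}, {"angular": [0, 0, -0.36], "offset": [0, -0.18, 0.12], "claw": 0.8}, {"angular": [0, 0, -0.54], "offset": [-0.01, -0.24, 0.12], "claw": 0.8}, {"angular": [0, 0, -0.72], "offset": [-0.02, -0.3, 0.12], "claw": 0.8}, {"angular": [0, 0, -0.9], "offset": [-0.03, -0.36, 0.12], "claw": 0.8}]}}

```text
time_s: 38.7
position: [0.499, -0.034, 0.1823]
orientation: [0.406, 0.579, -0.405, 0.58]
ft_force: [1.3, -0.3, 0.9]
opening: 0.0683
```

```bash
python3 nk.py; python3 -c "
from h import *
d=cap('side','s18')
d=cap('top','t18')"
```

```text
t 38.8 pos [ 0.4984 -0.0373  0.1822] x [ 0.001 -0.002 -1.   ] jaw [ 0.34  -0.94   0.002] jawdeg -70.1 q [-0.12 -0.03  2.03 -0.    1.15  1.1 ] F [-0.6  0.6  0.1] T [ 0.05 -0.03  0.01] op 0.0683
side [246.2 309.4] 49 [0.5376 0.292  0.0859]
side [267. 319.] 52 [0.4972 0.3045 0.0851]
side [225.5 324.7] 52 [0.5638 0.3292 0.0851]
side [245.7 328.2] 56 [0.5281 0.3291 0.0852]
side [261.6 342.4] 55 [0.4952 0.3498 0.0853]
side [232.7 346.7] 58 [0.5395 0.3666 0.0856]
top [136.9 202. ] 14 [0.5637 0.3262 0.0863]
top [119.3 211.9] 17 [0.5398 0.3642 0.0865]
top [153.  213.9] 13 [0.537  0.2882 0.0862]
top [136.  217.4] 13 [0.5283 0.3258 0.0857]
top [125.9 231.9] 14 [0.4945 0.3462 0.0855]
top [146.4 231.4] 12 [0.4964 0.3    0.0856]
```

View pics/s18.png

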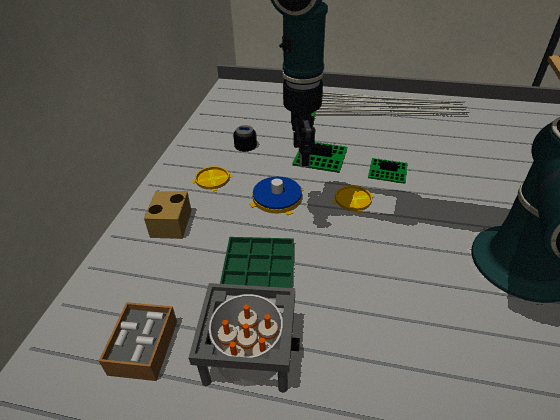

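View pics/t18.png

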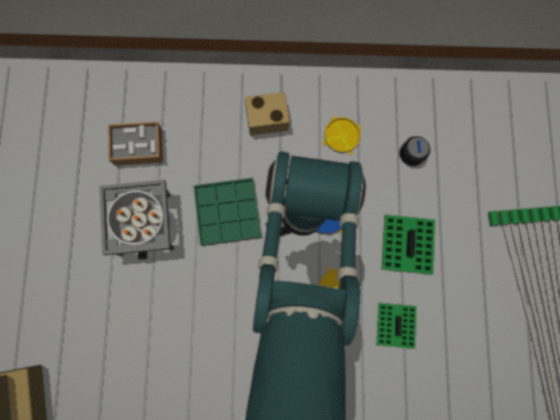

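All six necks stand at 86 mm inside the bore and the tray is empty. The plate is still at (409,244) in the top view. I'll re-measure the plate, pot and cap.

```bash
cat > pl.py <<'E'
from rc import *
st()
for cn,D in(('top',d),('side',s)):
    P=pts(D)
    for g in comps(mask(D,(45,100,40),(85,255,255)),300):
        p=P[g[3]]
        if abs(np.median(p[:,1])+.3)<.12:
            print(cn,g[2].round(1),'plate',rect(rays(D,hull((g[3]*255).astype(np.uint8)),0.008)))
    m=(P[...,2]>0.024)&(P[...,2]<.06)&(np.hypot(P[...,0]-.487,P[...,1]+.316)<0.06)
    q=P[m]; print(' handle depth pts',len(q),rect(q[q[:,2]>.03][:,:2]),q[:,2].max())
    if m.sum(): print(' handle ray',rect(rays(D,hull((m*255).astype(np.uint8)),0.036)))
    h=cv2.cvtColor(D['frame'],cv2.COLOR_RGB2HSV)
    m=((P[...,2]>0.094)&(P[...,2]<0.110)&(np.hypot(P[...,0]-.5275,P[...,1]-.327)<0.13))
    m=cv2.morphologyEx((m*255).astype(np.uint8),cv2.MORPH_OPEN,np.ones((3,3)))
    print(' pot rim',rect(rays(D,hull(m),0.102)))
    # pocket inner edge: contour of hole in rim mask
    cs,hi=cv2.findContours(m,cv2.RETR_CCOMP,cv2.CHAIN_APPROX_NONE)
    for c,hh in zip(cs,hi[0]):
        if hh[3]>=0 and cv2.contourArea(c)>800: print('  pocket',rect(rays(D,c[:,0,:],0.102)))
    B=max(comps(mask(D,(100,150,60),(125,255,255))),key=lambda t:t[1][4])
    q=P[B[3]];q=q[q[:,2]<.03]; A=np.linalg.lstsq(np.c_[q[:,:2]-q[:,:2].mean(0),np.ones(len(q))],q[:,2],rcond=None)[0]
    print(' cap flange plane',A,len(q), fit(D,(B[3]*255).astype(np.uint8),.020,.063,[.574,-.116]))
E
python3 pl.py
```

```text
t 39.0 pos [ 0.4997 -0.0315  0.1824] x [ 0.001  0.001 -1.   ] jaw [ 0.35  -0.937 -0.   ] jawdeg -69.54 q [-0.11 -0.03  2.03  0.    1.15  1.1 ] F [ 0.3 -0.3  0.2] T [ 0.02 -0.06 -0.01] op 0.0686
top [407.9 244.3] plate (array([ 488.3, -317.4]), array([122.9, 133.5]), 85.5)
top [396.2 325.3] plate (array([ 294.9, -281.8]), array([88.1, 96. ]), 85.5)
 handle depth pts 201 (array([ 488.3, -318.3]), array([15.6, 64.4]), 84.7) 0.045591760070767595
 handle ray (array([ 488.2, -316.5]), array([18. , 65.4]), 85.1)
 pot rim (array([527.4, 325.8]), array([157.4, 147.7]), 6.9)
 cap flange plane [-0.0237 -0.0002  0.023 ] 213 (array([ 0.5759, -0.1127]), np.int64(25), 54)
side [328.7 158.9] plate (array([ 471.2, -309.3]), array([134.7,  99.6]), 85.9)
side [387.3 171.4] plate (array([ 295.9, -274.6]), array([97.3, 98.4]), 85.9)
 handle depth pts 120 (array([ 483.3, -314.9]), array([16.9, 51.5]), 82.7) 0.040510621495889465
 handle ray (array([ 482.6, -306.5]), array([34.4, 55.3]), 85.6)
 pot rim (array([527.4, 330.1]), array([156.4, 150.5]), 7.0)
  pocket (array([527.2, 329.4]), array([143.5, 131.6]), 7.9)
 cap flange plane [-0.0013  0.0028  0.0218] 1015 (array([ 0.5731, -0.1116]), np.int64(115), 116)
```

```bash
python3 - <<'E'
from rc import *
for cn,D in(('side',s),('top',d)):
    P=pts(D);c=np.array([.574,-.115])
    near=np.hypot(P[...,0]-c[0],P[...,1]-c[1])<.08
    m=(mask(D,(100,150,60),(125,255,255))>0)&near&(P[...,2]>.0195)&(P[...,2]<.03)
    p=P[m];print(cn,'flat blue x',np.percentile(p[:,0],[1,99]),'y',np.percentile(p[:,1],[1,99]),len(p))
    k=near&(P[...,2]>.047)&(P[...,2]<.058);p=P[k];print(' knob top',len(p),p[:,:2].min(0),p[:,:2].max(0),p[:,2].mean())
    y=(mask(D,(22,150,80),(33,255,255))>0)&near;p=P[y];print(' yellow',p[:,:2].min(0),p[:,:2].max(0))
im=s['frame'][150:230,220:330,::-1];cv2.imwrite('pics/s19.png',cv2.resize(im,None,fx=6,fy=6,interpolation=cv2.INTER_CUBIC))
E
```

```text
side flat blue x [0.5147 0.6306] y [-0.1693 -0.0507] 973
 knob top 81 [ 0.5581 -0.124 ] [ 0.5856 -0.0943] 0.05118762848427843
 yellow [ 0.5144 -0.1611] [ 0.6346 -0.0466]
top flat blue x [0.5113 0.5432] y [-0.1434 -0.0923] 209Traceback (most recent call last):
  File "<stdin>", line 7, in <module>
    return umr_minimum(a, axis, None, out, keepdims, initial, where)
ValueError: zero-size array to reduction operation minimum which has no identity
```

```bash
python3 - <<'E'
from h import *
s=cap('side')
im=s['frame'][150:230,220:330,::-1];cv2.imwrite('pics/s19.png',cv2.resize(im,None,fx=6,fy=6,interpolation=cv2.INTER_CUBIC))
E
```

```text
(no output)
```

View pics/s19.png

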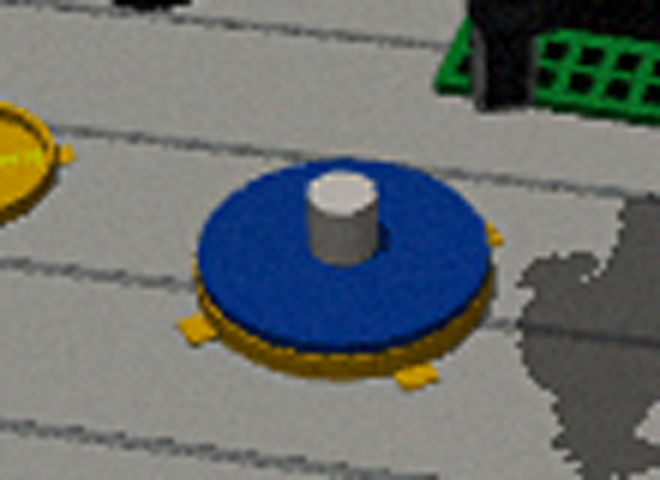

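```bash
python3 - <<'E'
from h import *
s=cap('side')
a=np.linspace(0,6.283,200)
def ext(c,rr,z):
    q=np.array([proj(s,(c[0]+rr*np.cos(t),c[1]+rr*np.sin(t),z)) for t in a]);return q.min(0).round(1),q.max(0).round(1)
for cy in(-.118,-.116,-.114,-.112,-.110):
    print(cy,'flange top',ext((.574,cy),.063,.022),'flange bot',ext((.574,cy),.063,.014),'ring bot',ext((.574,cy),.064,0))
h=cv2.cvtColor(s['frame'],cv2.COLOR_RGB2HSV)
b=cv2.inRange(h,(100,120,40),(128,255,255));b[:, :240]=0;b[:,320:]=0
v,u=np.where(b[150:230]>0);print('blue px u',u.min(),u.max(),'v',v.min()+150,v.max()+150)
y=cv2.inRange(h,(20,120,50),(35,255,255));
col=[ (np.where(y[150:230,c]>0)[0].max()+150) for c in range(268,284,3)];print('yellow bottom',col)
print('knob top', proj(s,(.574,-.112,.052)),proj(s,(.574,-.116,.052)))
E
```

```text
-0.118 flange top (array([252.4, 174.3]), array([301.3, 205.1])) flange bot (array([252.6, 176.7]), array([301.3, 207.5])) ring bot (array([252.5, 180.6]), array([301.6, 212. ]))
-0.116 flange top (array([252.2, 174.8]), array([301.2, 205.6])) flange bot (array([252.4, 177.2]), array([301.1, 208. ])) ring bot (array([252.3, 181. ]), array([301.4, 212.5]))
-0.114 flange top (array([252. , 175.2]), array([301. , 206.1])) flange bot (array([252.2, 177.6]), array([301. , 208.6])) ring bot (array([252.1, 181.5]), array([301.3, 213. ]))
-0.112 flange top (array([251.8, 175.7]), array([300.9, 206.6])) flange bot (array([252., 178.]), array([300.9, 209.1])) ring bot (array([251.9, 181.9]), array([301.2, 213.6]))
-0.11 flange top (array([251.6, 176.1]), array([300.8, 207.2])) flange bot (array([251.8, 178.5]), array([300.7, 209.6])) ring bot (array([251.7, 182.4]), array([301. , 214.1]))
blue px u 253 301 v 176 208
yellow bottom [np.int64(211), np.int64(212), np.int64(212), np.int64(212), np.int64(212), np.int64(212)]
knob top (np.float64(276.0503574094095), np.float64(181.21721229127346)) (np.float64(276.3925323571855), np.float64(180.26338244279515))
```

The cap is flat at 22 mm, inside the ring. Now over to the plate handle.

>>> {"fn": "apply_moves", "kwargs": {"rows": [{"angular": [0, 0, -0.15], "offset": [-0.003, -0.06, 0], "claw": 0.7}, {"angular": [0, 0, -0.3], "offset": [-0.006, -0.12, 0], "claw": 0.7}, {"angular": [0, 0, -0.44], "offset": [-0.009, -0.18, 0], "claw": 0.7}, {"angular": [0, 0, -0.44], "offset": [-0.0107, -0.24, -0.02], "claw": 0.7}, {"angular": [0, 0, -0.44], "offset": [-0.0107, -0.285, -0.05], "claw": 0.7}, {"angular": [0, 0, -0.44], "offset": [-0.0107, -0.285, -0.09], "claw": 0.7}, {"angular": [0, 0, -0.44], "offset": [-0.0107, -0.285, -0.11], "claw": 0.7}, {"angular": [0, 0, -0.44], "offset": [-0.0107, -0.285, -0.11], "claw": 0.7}, {"angular": [0, 0, -0.44], "offset": [-0.0107, -0.285, -0.11], "claw": 0.7}, {"angular": [0, 0, -0.44], "offset": [-0.0107, -0.285, -0.11], "claw": 0.7}]}}

```text
time_s: 40.45
position: [0.4906, -0.3162, 0.0745]
orientation: [0.52, 0.478, -0.519, 0.481]
ft_force: [-0.1, 0.1, 0.6]
opening: 0.0599
```

```bash
python3 - <<'E'
from h import *
st()
d=cap('side');cv2.imwrite('pics/s20.png',cv2.resize(d['frame'][80:220,220:420,::-1],None,fx=4,fy=4))
d=cap('top','t20')
E
```

```text
t 40.45 pos [ 0.4906 -0.3162  0.0745] x [ 0.004 -0.002 -1.   ] jaw [-0.08  -0.997  0.002] jawdeg -94.6 q [-0.62  0.24  1.95  0.    0.95  1.03] F [-0.1  0.1  0.6] T [ 0.03 -0.01  0.01] op 0.0599
```

View pics/s20.png

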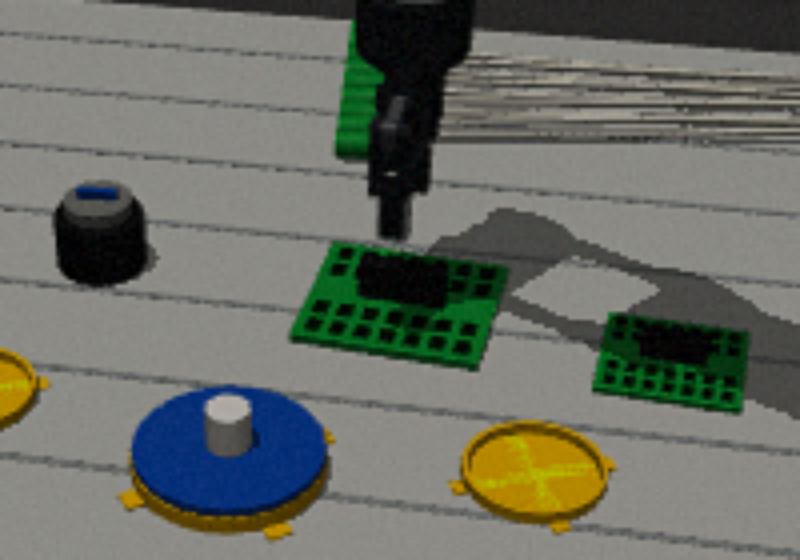

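The gripper is aligned over the large plate's handle at about (401,277) in the crop. Descending and gripping.

>>> {"fn": "apply_moves", "kwargs": {"force": 60, "rows": [{"angular": [0.002, 0.004, 0], "offset": [-0.001, -0.001, -0.03], "claw": 0.6}, {"angular": [0.002, 0.004, 0], "offset": [-0.001, -0.001, -0.05], "claw": 0.6}, {"angular": [0.002, 0.004, 0], "offset": [-0.001, -0.001, -0.06], "claw": 0.6}, {"angular": [0.002, 0.004, 0], "offset": [-0.001, -0.001, -0.06], "claw": 0.6}, {"angular": [0.002, 0.004, 0], "offset": [-0.001, -0.001, -0.06], "claw": 0}, {"angular": [0.002, 0.004, 0], "offset": [-0.001, -0.001, -0.06], "claw": 0}, {"angular": [0.002, 0.004, 0], "offset": [-0.001, -0.001, -0.06], "claw": 0}, {"angular": [0.002, 0.004, 0], "offset": [-0.001, -0.001, -0.06], "claw": 0}, {"angular": [0.002, 0.004, 0], "offset": [-0.001, -0.001, -0.06], "claw": 0}, {"angular": [0.002, 0.004, 0], "offset": [-0.001, -0.001, -0.06], "claw": 0}]}}

```text
time_s: 41.8
position: [0.4899, -0.3178, 0.0152]
orientation: [0.52, 0.479, -0.52, 0.48]
ft_force: [0.0, -1.2, 6.1]
opening: 0.0127
```

```bash
python3 - <<'E'
from h import *
st()
d=cap('side');cv2.imwrite('pics/s21.png',cv2.resize(d['frame'][80:220,220:420,::-1],None,fx=4,fy=4))
E
```

```text
t 41.8 pos [ 0.4899 -0.3178  0.0152] x [ 0.001 -0.001 -1.   ] jaw [-0.081 -0.997  0.001] jawdeg -94.62 q [-0.62  0.32  1.98  0.    0.85  1.03] F [ 0.  -1.2  6.1] T [-0.02  0.    0.01] op 0.0127
```

View pics/s21.png

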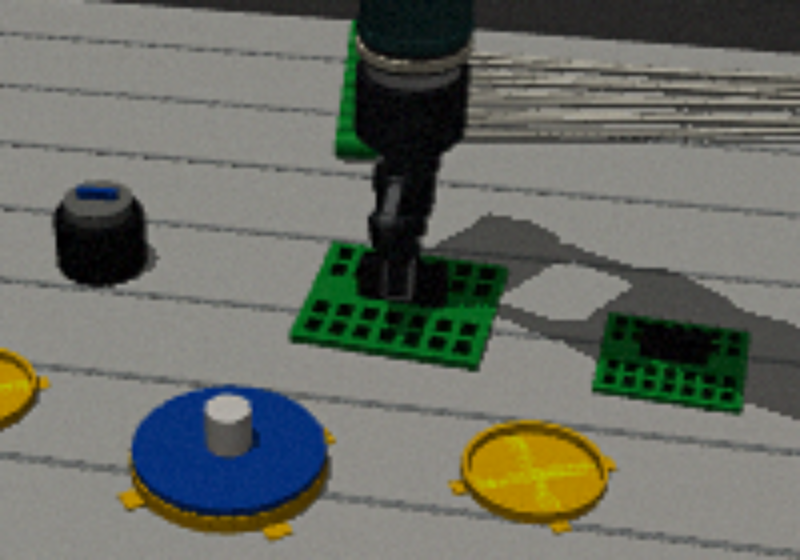

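>>> {"fn": "apply_moves", "kwargs": {"rows": [{"angular": [0, 0, 0], "offset": [0, 0, 0.02], "claw": 0}, {"angular": [0, 0, 0], "offset": [0, 0, 0.07], "claw": 0}, {"angular": [0, 0, 0], "offset": [0, 0, 0.12], "claw": 0}, {"angular": [0, 0, 0], "offset": [0, 0, 0.17], "claw": 0}, {"angular": [0, 0, 0.05], "offset": [0.005, 0.05, 0.18], "claw": 0}, {"angular": [0, 0, 0.1], "offset": [0.01, 0.1, 0.18], "claw": 0}, {"angular": [0, 0, 0.15], "offset": [0.015, 0.16, 0.18], "claw": 0}, {"angular": [0, 0, 0.2], "offset": [0.02, 0.22, 0.18], "claw": 0}, {"angular": [0, 0, 0.203], "offset": [0.025, 0.28, 0.18], "claw": 0}, {"angular": [0, 0, 0.203], "offset": [0.028, 0.34, 0.18], "claw": 0}]}}

```text
time_s: 43.1
position: [0.5169, 0.0241, 0.1953]
orientation: [0.469, 0.529, -0.468, 0.53]
ft_force: [1.3, 0.0, -4.0]
opening: 0.0127
```

```bash
python3 - <<'E'
from h import *
st()
E
```

```text
t 43.1 pos [0.5169 0.0241 0.1953] x [ 0.001 -0.001 -1.   ] jaw [ 0.122 -0.993  0.001] jawdeg -83.0 q [-0.   -0.01  1.98 -0.    1.17  1.45] F [ 1.3  0.  -4. ] T [-0.01 -0.07  0.02] op 0.0127
```

Now to a hover above the pot at TCP (0.530, 0.328, 0.145).

>>> {"fn": "apply_moves", "kwargs": {"rows": [{"angular": [0, 0, 0], "offset": [0.003, 0.06, 0], "claw": 0}, {"angular": [0, 0, 0], "offset": [0.006, 0.12, 0], "claw": 0}, {"angular": [0, 0, 0], "offset": [0.009, 0.18, 0], "claw": 0}, {"angular": [0, 0, 0], "offset": [0.012, 0.24, 0], "claw": 0}, {"angular": [0, 0, 0], "offset": [0.013, 0.285, 0], "claw": 0}, {"angular": [0, 0, 0], "offset": [0.013, 0.304, -0.02], "claw": 0}, {"angular": [0, 0, 0], "offset": [0.013, 0.304, -0.05], "claw": 0}, {"angular": [0, 0, 0], "offset": [0.013, 0.304, -0.05], "claw": 0}, {"angular": [0, 0, 0], "offset": [0.013, 0.304, -0.05], "claw": 0}, {"angular": [0, 0, 0], "offset": [0.013, 0.304, -0.05], "claw": 0}]}}

```text
time_s: 44.35
position: [0.531, 0.328, 0.1469]
orientation: [0.47, 0.529, -0.468, 0.53]
ft_force: [0.1, 0.4, -3.6]
opening: 0.0126
```

```bash
cat > pf.py <<'E'
from rc import *
o=st();zu=o['position'][2]-0.0145
for cn,D in(('side',s),('top',d)):
    P=pts(D);nr=np.hypot(P[...,0]-.53,P[...,1]-.328)<.13
    g=(mask(D,(45,80,30),(85,255,255))>0)&nr&(P[...,2]>.06)
    g=cv2.morphologyEx((g*255).astype(np.uint8),cv2.MORPH_CLOSE,np.ones((5,5)))
    c=comps(g,100)
    if not c: print(cn,'no plate');continue
    p=P[g>0];z=np.median(p[:,2]);hh=hull(g)
    allc=np.vstack([k[:,0,:] for k in cv2.findContours(g,cv2.RETR_EXTERNAL,cv2.CHAIN_APPROX_NONE)[0]])
    p=p[np.abs(p[:,2]-z)<.012]
    A=np.linalg.lstsq(np.c_[p[:,:2]-p[:,:2].mean(0),np.ones(len(p))],p[:,2],rcond=None)[0]
    print(cn,'plate z',z,'plane',A,'rect',rect(rays(D,allc,z)),'expected top',zu+.008)
    w=((P[...,2]>0.094)&(P[...,2]<0.110)&nr&(mask(D,(45,80,30),(85,255,255))==0))
    w=cv2.morphologyEx((w*255).astype(np.uint8),cv2.MORPH_OPEN,np.ones((3,3)))
    print('  pot rim',rect(rays(D,np.argwhere(w>0)[:,::-1],0.102)))
    im=D['frame'][(150 if cn=='top' else 240):(290 if cn=='top' else 420),(70 if cn=='top' else 160):(230 if cn=='top' else 340),::-1]
    import sys
    cv2.imwrite(f'pics/{sys.argv[1]}_{cn}.png',cv2.resize(im,None,fx=3.2,fy=3.2,interpolation=cv2.INTER_CUBIC))
E
python3 pf.py p1
```

```text
t 44.45 pos [0.5309 0.3281 0.1469] x [ 0.003  0.001 -1.   ] jaw [ 0.121 -0.993 -0.   ] jawdeg -83.05 q [ 0.51  0.23  1.81 -0.    1.1   1.96] F [-0.1  0.1 -3.1] T [ 0.07  0.01 -0.03] op 0.0123
side plate z 0.14189806360374035 plane [ 0.0034 -0.004   0.14  ] rect (array([ 752.5, -468.2]), array([ 561.6, 1749.2]), 1.2) expected top 0.14037832038683895
  pot rim (array([527.5, 330.5]), array([157. , 149.6]), 7.4)
top plate z 0.14200472003189413 plane [-0.0017  0.0042  0.1406] rect (array([582.9, 420.7]), array([332.8, 226.7]), 88.0) expected top 0.14037832038683895
  pot rim (array([532.6, 277.7]), array([158.2,  54.8]), 3.3)
```

View pics/p1_side.png

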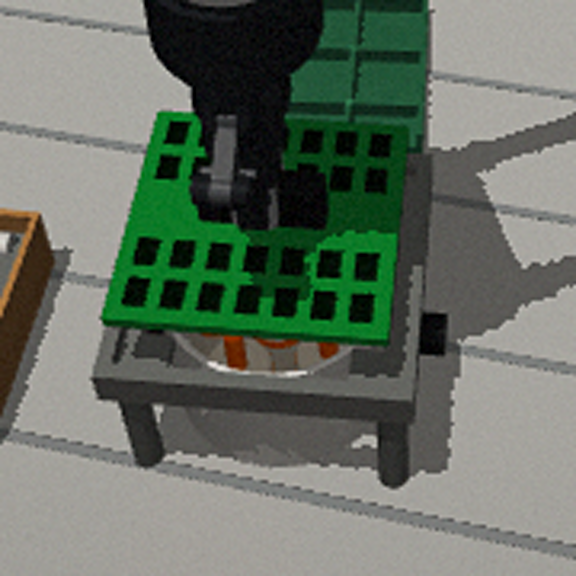

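View pics/p1_top.png

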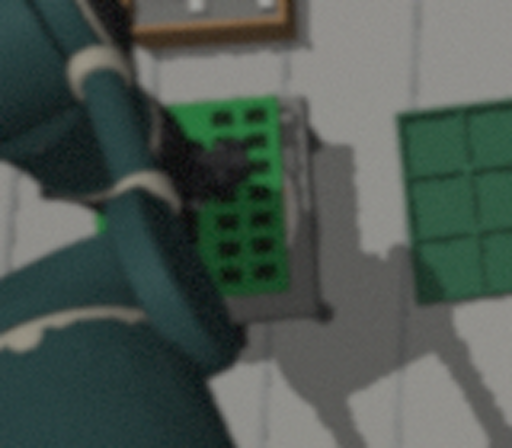

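```bash
cat > pf2.py <<'E'
from rc import *
import sys
o=st();zu=o['position'][2]-0.0145
a=np.radians(7);Rm=np.array([[np.cos(a),np.sin(a)],[-np.sin(a),np.cos(a)]])  # world->pot axes
c0=np.array([.5275,.327])
def edges(D,m,z):
    k=max(cv2.findContours(m,cv2.RETR_EXTERNAL,cv2.CHAIN_APPROX_NONE)[0],key=cv2.contourArea)[:,0,:]
    p=(rays(D,k,z)-c0)@Rm.T*1000
    return p
def line(p,ax,sgn,half):
    # median coordinate of the extreme edge, central part of it, with slope
    b=1-ax;mid=np.median(p[:,b]);q=p[(np.abs(p[:,b])<half)&(sgn*p[:,ax]>35)]
    e=np.percentile(sgn*q[:,ax],85);q=q[np.abs(sgn*q[:,ax]-e)<4]
    f=np.polyfit(q[:,b],q[:,ax],1);return round(float(np.polyval(f,0)),1),round(float(np.degrees(np.arctan(f[0]))),1),len(q)
for cn,D in(('side',s),('top',d)):
    P=pts(D);nr=np.hypot(P[...,0]-.53,P[...,1]-.328)<.13
    g=(mask(D,(45,80,30),(85,255,255))>0)&nr&(P[...,2]>.09)
    g=cv2.morphologyEx((g*255).astype(np.uint8),cv2.MORPH_CLOSE,np.ones((5,5)))
    zt=zu+.008;pt=edges(D,g,zt);pb=edges(D,g,zu)
    print(cn,'plate top-z: x+',line(pt,0,1,55),'x-',line(pt,0,-1,55),'y+',line(pt,1,1,55),'y-',line(pt,1,-1,55))
    print('   bottom-z: x+',line(pb,0,1,55),'x-',line(pb,0,-1,55),'y+',line(pb,1,1,55),'y-',line(pb,1,-1,55))
    if len(sys.argv)>1:
        for b in range(2): pass
E
python3 pf2.py; python3 - <<'E'
# pot rim top surface now (side)
import sys;sys.argv=['x']
from rc import *
from pf2 import line,Rm,c0
for cn,D in(('side',s),('top',d)):
    P=pts(D);nr=np.hypot(P[...,0]-.5275,P[...,1]-.327)<.13
    m=(np.abs(P[...,2]-.102)<.0035)&nr
    p=(P[m][:,:2]-c0)@Rm.T*1000
    print(cn,len(p),'x',np.percentile(p[:,0],[.5,99.5]),'y',np.percentile(p[:,1],[.5,99.5]))
E
```

```text
t 44.55 pos [0.5306 0.3281 0.1464] x [ 0.002  0.    -1.   ] jaw [ 0.121 -0.993 -0.   ] jawdeg -83.03 q [ 0.51  0.23  1.81 -0.    1.1   1.96] F [-0.7 -0.  -4.9] T [-0.04  0.03 -0.03] op 0.0127
side plate top-z: x+ (69.0, 0.1, 57) x- (-65.4, -0.0, 58) y+ (67.8, -0.1, 73) y- (-59.4, -0.2, 41)
   bottom-z: x+ (71.5, 0.1, 57) x- (-64.8, 0.1, 58) y+ (63.1, -0.1, 73) y- (-65.8, -0.1, 40)
t 44.65 pos [0.5302 0.3281 0.1459] x [ 0.002 -0.    -1.   ] jaw [ 0.122 -0.993  0.   ] jawdeg -83.02 q [ 0.51  0.23  1.81 -0.    1.1   1.96] F [-0.   0.1 -4.2] T [ 0.02  0.01 -0.02] op 0.0131
side plate top-z: x+ (68.6, 0.1, 56) x- (-65.6, -0.0, 59) y+ (67.7, -0.1, 73) y- (-58.9, 0.7, 40)
   bottom-z: x+ (71.1, 0.1, 57) x- (-65.1, -0.1, 58) y+ (63.1, -0.1, 73) y- (-65.3, 0.8, 39)Traceback (most recent call last):
  File "pf2.py", line 20, in <module>
    print(cn,'plate top-z: x+',line(pt,0,1,55),'x-',line(pt,0,-1,55),'y+',line(pt,1,1,55),'y-',line(pt,1,-1,55))
                                                                          ~~~~^^^^^^^^^^^
  File "pf2.py", line 13, in line
    e=np.percentile(sgn*
[... 391 characters left out ...]
        quantiles=q,
    ...<2 lines>...
                       out=out,
                       weights=wgt)
    slices_having_nans = np.isnan(arr[-1, ...])
                                  ~~~^^^^^^^^^
IndexError: index -1 is out of bounds for axis 0 with size 0
Traceback (most recent call last):
  File "pf2.py", line 20, in <module>
    print(cn,'plate top-z: x+',line(pt,0,1,55),'x-',line(pt,0,-1,55),'y+',line(pt,1,1,55),'y-',line(pt,1,-1,55))
                                                                          ~~~~^^^^^^^^^^^
  File "pf2.py", line 13, in line
    e=np.percentile(sgn*q[:,ax],85);q=q[np.abs(sgn*q[:,ax]-e)<4]
IndexError: index -1 is out of bounds for axis 0 with size 0
```

```bash
python3 - <<'E'
from rc import *
a=np.radians(7);Rm=np.array([[np.cos(a),np.sin(a)],[-np.sin(a),np.cos(a)]]);c0=np.array([.5275,.327])
for cn,D in(('side',s),('top',d)):
    P=pts(D)
    for tol in(.002,.0035,.005):
        m=(np.abs(P[...,2]-.102)<tol)
        p=(P[...,:2]-c0)@Rm.T*1000;m&=(np.abs(p[...,0])<95)&(np.abs(p[...,1])<90)
        out=[]
        # x edges: per row along y bins ; y edges per x bins
        q=p[m]
        def ed(ax,sg):
            b=1-ax;r_=[]
            for lo in range(-60,60,8):
                k=q[(q[:,b]>lo)&(q[:,b]<lo+8)&(sg*q[:,ax]>60)]
                if len(k)>2:r_.append((sg*k[:,ax]).max())
            return (round(float(np.median(r_)),1),len(r_)) if r_ else None
        print(cn,tol,'x+',ed(0,1),'x-',ed(0,-1),'y+',ed(1,1),'y-',ed(1,-1))
E
```

```text
side 0.002 x+ (78.2, 2) x- (77.1, 15) y+ (74.7, 15) y- None
side 0.0035 x+ (78.2, 2) x- (77.1, 15) y+ (74.9, 15) y- None
side 0.005 x+ (78.2, 2) x- (77.1, 15) y+ (74.9, 15) y- None
top 0.002 x+ (77.5, 1) x- (77.7, 6) y+ None y- (73.6, 15)
top 0.0035 x+ (77.5, 1) x- (77.7, 6) y+ None y- (73.6, 15)
top 0.005 x+ (77.5, 1) x- (77.7, 6) y+ None y- (73.7, 15)
```

In the side view the plate is square to the pot. It's about 1 mm too far in +x and centred in y. I'll correct that and lower to just above the rim.

>>> {"fn": "apply_moves", "kwargs": {"rows": [{"angular": [0, 0.002, 0], "offset": [-0.0009, 0, -0.005], "claw": 0}, {"angular": [0, 0.002, 0], "offset": [-0.0009, 0, -0.01], "claw": 0}, {"angular": [0, 0.002, 0], "offset": [-0.0009, 0, -0.015], "claw": 0}, {"angular": [0, 0.002, 0], "offset": [-0.0009, 0, -0.02], "claw": 0}, {"angular": [0, 0.002, 0], "offset": [-0.0009, 0, -0.025], "claw": 0}, {"angular": [0, 0.002, 0], "offset": [-0.0009, 0, -0.026], "claw": 0}, {"angular": [0, 0.002, 0], "offset": [-0.0009, 0, -0.026], "claw": 0}, {"angular": [0, 0.002, 0], "offset": [-0.0009, 0, -0.026], "claw": 0}, {"angular": [0, 0.002, 0], "offset": [-0.0009, 0, -0.026], "claw": 0}, {"angular": [0, 0.002, 0], "offset": [-0.0009, 0, -0.026], "claw": 0}]}}

```text
time_s: 46.0
position: [0.5292, 0.3282, 0.1197]
orientation: [0.468, 0.53, -0.469, 0.529]
ft_force: [-0.9, -0.3, -4.0]
opening: 0.0125
```

```bash
python3 pf2.py 2>/dev/null; python3 pf.py p2 |head -2
```

```text
t 46.1 pos [0.5291 0.3281 0.1196] x [-0.001 -0.    -1.   ] jaw [ 0.122 -0.993  0.   ] jawdeg -83.01 q [0.52 0.26 1.83 0.   1.06 1.96] F [ 0.3  0.6 -4.4] T [ 0.02 -0.04 -0.  ] op 0.0127
side plate top-z: x+ (67.4, 0.1, 57) x- (-66.8, 0.0, 58) y+ (67.9, 0.1, 72) y- (-60.2, -0.1, 42)
   bottom-z: x+ (69.7, 0.1, 56) x- (-66.2, -0.0, 58) y+ (63.5, 0.2, 70) y- (-66.3, -0.0, 42)
t 46.2 pos [0.5291 0.3281 0.1196] x [-0.001 -0.    -1.   ] jaw [ 0.122 -0.993  0.   ] jawdeg -83.01 q [0.52 0.26 1.83 0.   1.06 1.96] F [-0.3 -0.9 -4.2] T [-0.01 -0.02 -0.02] op 0.0127
side plate z 0.11457053318940214 plane [-0.0007 -0.0055  0.1126] rect (array([ 715.7, -528.8]), array([ 501.3, 1868.2]), 0.8) expected top 0.11307231767166157
```

View pics/p2_side.png

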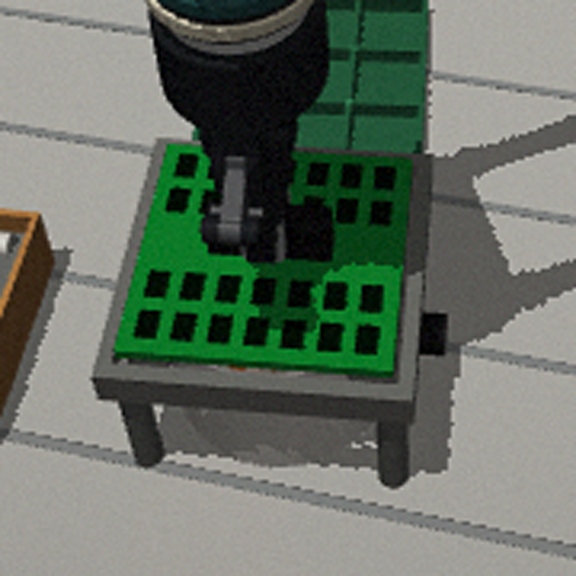

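View pics/p2_top.png

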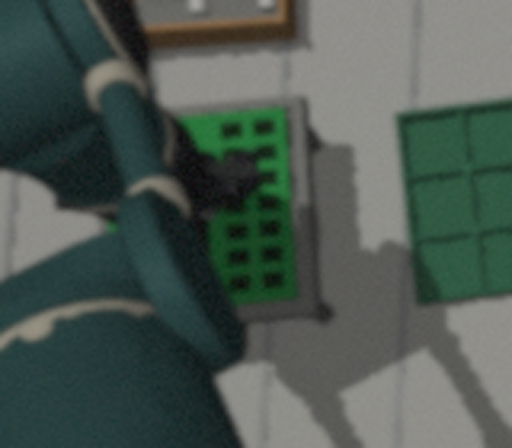

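The plate is aligned with the pocket, within about 0.5 mm in the side view. Lowering it in with low compliance force.

>>> {"fn": "apply_moves", "kwargs": {"rows": [{"angular": [0, 0, 0], "offset": [0, 0, -0.002], "claw": 0}, {"angular": [0, 0, 0], "offset": [0, 0, -0.004], "claw": 0}, {"angular": [0, 0, 0], "offset": [0, 0, -0.006], "claw": 0}, {"angular": [0, 0, 0], "offset": [0, 0, -0.008], "claw": 0}, {"angular": [0, 0, 0], "offset": [0, 0, -0.01], "claw": 0}, {"angular": [0, 0, 0], "offset": [0, 0, -0.0115], "claw": 0}, {"angular": [0, 0, 0], "offset": [0, 0, -0.013], "claw": 0}, {"angular": [0, 0, 0], "offset": [0, 0, -0.0135], "claw": 0}, {"angular": [0, 0, 0], "offset": [0, 0, -0.0135], "claw": 0}, {"angular": [0, 0, 0], "offset": [0, 0, -0.0135], "claw": 0}]}}

```text
time_s: 47.45
position: [0.5292, 0.3282, 0.1072]
orientation: [0.468, 0.53, -0.469, 0.529]
ft_force: [-3.7, -2.4, 6.1]
opening: 0.013
```

```bash
python3 pf2.py 2>/dev/null; python3 pf.py p3 |head -2
```

```text
t 47.55 pos [0.5292 0.3281 0.1072] x [-0. -0. -1.] jaw [ 0.122 -0.993  0.   ] jawdeg -83.0 q [0.52 0.27 1.84 0.   1.04 1.96] F [-2.9 -2.1  5.7] T [-0.39  0.58 -0.01] op 0.0129
side plate top-z: x+ (68.3, -0.1, 56) x- (-66.7, 0.0, 58) y+ (64.3, 0.1, 70) y- (-58.8, 0.8, 36)
   bottom-z: x+ (70.6, -0.1, 56) x- (-66.3, -0.1, 58) y+ (60.0, 0.1, 70) y- (-64.8, 1.0, 34)
t 47.65 pos [0.5292 0.3282 0.1072] x [-0. -0. -1.] jaw [ 0.122 -0.993  0.   ] jawdeg -83.01 q [0.52 0.27 1.84 0.   1.04 1.96] F [-4.1 -2.9  5.1] T [-0.4   0.54  0.04] op 0.0131
side plate z 0.3135613447073724 plane [ 0.0183 -0.0207  0.3187] rect (array([ 588.1, -109.6]), array([ 316.4, 1235.8]), 0.3) expected top 0.10068234623151096
```

View pics/p3_side.png

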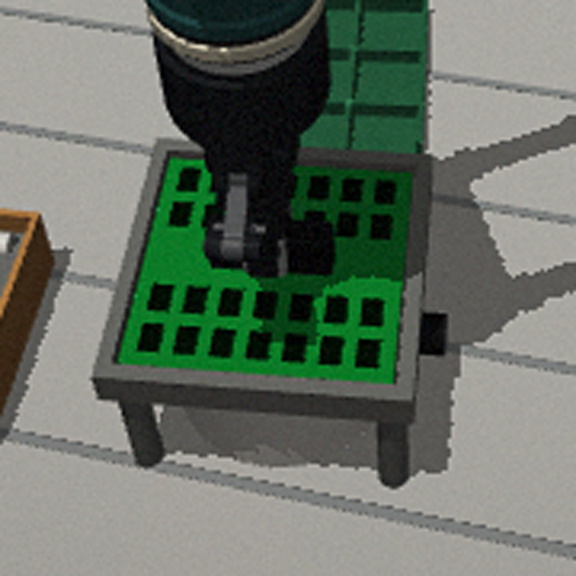

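The plate sits inside the pocket at the expected height with 6 N contact. Releasing and retreating.

>>> {"fn": "apply_moves", "kwargs": {"rows": [{"angular": [0, 0, 0], "offset": [0, 0, 0], "claw": 0.4}, {"angular": [0, 0, 0], "offset": [0, 0, 0], "claw": 0.4}, {"angular": [0, 0, 0], "offset": [0, 0, 0.001], "claw": 0.5}, {"angular": [0, 0, 0], "offset": [0, 0, 0.03], "claw": 0.5}, {"angular": [0, 0, 0], "offset": [0, 0, 0.08], "claw": 0.5}, {"angular": [0, 0, 0], "offset": [0, 0, 0.13], "claw": 0.5}, {"angular": [0, 0, 0], "offset": [-0.03, -0.05, 0.15], "claw": 0.5}, {"angular": [0, 0, 0], "offset": [-0.06, -0.11, 0.15], "claw": 0.5}, {"angular": [0, 0, 0], "offset": [-0.08, -0.16, 0.15], "claw": 0.5}, {"angular": [0, 0, 0], "offset": [-0.08, -0.2, 0.15], "claw": 0.5}]}}

```text
time_s: 48.9
position: [0.4477, 0.1266, 0.2573]
orientation: [0.469, 0.53, -0.468, 0.53]
ft_force: [0.0, 0.3, -0.6]
opening: 0.0427
```

```bash
cat > fin.py <<'E'
from rc import *
st();a=np.radians(7);Rm=np.array([[np.cos(a),np.sin(a)],[-np.sin(a),np.cos(a)]]);c0=np.array([.5275,.327])
for cn,D in(('side',s),('top',d)):
    P=pts(D);p=(P[...,:2]-c0)@Rm.T
    g=(mask(D,(45,80,30),(85,255,255))>0)&(np.abs(p[...,0])<.085)&(np.abs(p[...,1])<.085)&(P[...,2]>.08)
    q=P[g];A=np.linalg.lstsq(np.c_[q[:,:2]-c0,np.ones(len(q))],q[:,2],rcond=None)[0]
    print(cn,'plate plane',A,'extent',[np.percentile(p[g][:,i],[.3,99.7])*1000 for i in(0,1)],'rect',rect(q[:,:2]))
    m=(np.abs(P[...,2]-.102)<.004)&~g&(np.abs(p[...,0])<.09)&(np.abs(p[...,1])<.085)
    print('   rim ext',[np.percentile(p[m][:,i],[.3,99.7])*1000 for i in(0,1)],'z',np.median(P[m][:,2]))
    near=np.hypot(P[...,0]-.574,P[...,1]+.115)<.08
    b=(mask(D,(100,150,60),(125,255,255))>0)&near&(P[...,2]>.017);q=P[b]
    if len(q)>50:
        A=np.linalg.lstsq(np.c_[q[:,:2]-q[:,:2].mean(0),np.ones(len(q))],q[:,2],rcond=None)[0];print('   cap plane',A,'ext',np.percentile(q[:,0],[.5,99.5]),np.percentile(q[:,1],[.5,99.5]))
    cv2.imwrite(f'pics/fin_{cn}.png',D['frame'][:,:,::-1])
E
python3 fin.py
```

```text
t 49.0 pos [0.4488 0.1252 0.2575] x [ 0.001 -0.001 -1.   ] jaw [ 0.118 -0.993  0.001] jawdeg -83.21 q [ 0.22 -0.16  2.   -0.    1.3   1.67] F [-0.3  0.6  0.4] T [ 0.01 -0.02  0.01] op 0.0425
side plate plane [-0.0014  0.0023  0.1003] extent [array([-67.1165,  70.5597]), array([-61.6568,  64.9567])] rect (array([529.5, 325.3]), array([138.2, 138.1]), 7.2)
   rim ext [array([-77.4831,  78.2928]), array([-72.1953,  74.834 ])] z 0.10152247702945
   cap plane [-0.0002 -0.0021  0.0218] ext [0.5133 0.632 ] [-0.1696 -0.0488]
top plate plane [ 0.0023 -0.0401  0.1023] extent [array([-66.9418,  70.4464]), array([-2.7369, 64.9916])] rect (array([525.9, 356.6]), array([138.8,  72.5]), 7.8)
   rim ext [array([-78.015 ,  78.6471]), array([-71.4536,  72.6737])] z 0.10240231550374723
   cap plane [-0.0013  0.0023  0.0229] ext [0.5137 0.6298] [-0.1705 -0.0546]
```

View pics/fin_side.png

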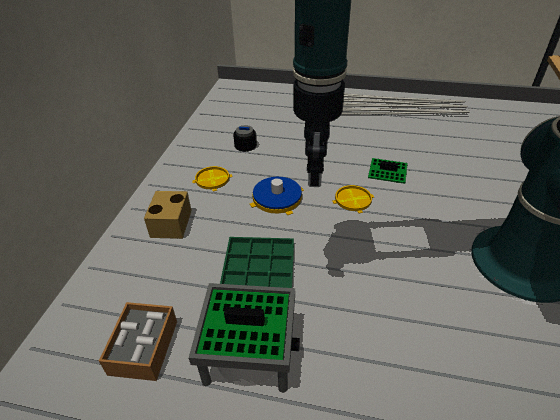

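View pics/fin_top.png

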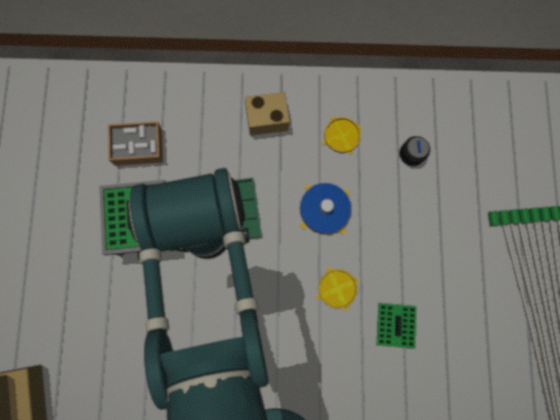

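```bash
python3 -c "
from h import *
st();print(r.job_done())"
```

```text
t 49.0 pos [0.4488 0.1252 0.2575] x [ 0.001 -0.001 -1.   ] jaw [ 0.118 -0.993  0.001] jawdeg -83.21 q [ 0.22 -0.16  2.   -0.    1.3   1.67] F [-0.3  0.6  0.4] T [ 0.01 -0.02  0.01] op 0.0425
the job is handed in; nothing more can be done
None
```

I finished the whole reload and handed it in at about 49 s; no verdict is given. I put the cap in the large yellow ring, stood six cartridges (all that were in the tray) in the pot as five around one, and laid the larger green plate in the pocket.

Last checks:
- **Cap:** it lies level, with its flange top at 22 mm as it should be when seated. It sits about 2–3 mm off the ring's centre, which is the play in the ring.
- **Cartridges:** all six necks measured about 86 mm before the plate went on, so every cartridge was upright on the pot floor. I had to shift one about 5 mm outward before the middle one went in.
- **Plate:** its top is at 100 mm, level to about 0.003 rad and square to about 0.2°. It is centred to within about 1–2 mm.
- **Robot and bystanders:** the robot is clear of everything. The rockwool block, carton and timer look unmoved in the pictures, but I did not measure them.

Two readings disagreed. The two cameras differed by 2–4 mm in y at the pot. In the final top view the arm hid half the plate, and that view's tilt reading (0.04 rad) came from mixed pixels, so I relied on the clear side view.

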